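# Clear and load the cup drainer

## Robot

A 6-joint arm with a two-finger parallel gripper is mounted at the origin on the work surface; the furniture and walls round the work are solid. World frame = base frame: x ahead of the robot, y to its left, z up, the work surface at z = 0. Lengths are in m, angles in rad, forces in N, time in s.
With the tool pointing down it reaches from about 0.425 to 0.95 m from the base axis. Payload 3.5 kg.
Tool frame: the origin (TCP) lies on the centre line of the jaws, within the pads' length; the fingertips stand 17 mm ahead of it and the grasp point (between the pads) lies 2 mm behind it; z points along the fingers, y is the line along which they close (so a half turn about z gives the same grasp; the last joint's range is limited). The gripper opens to 85 mm and grips with 20 to 120 N. Pads are 22 mm wide; open, the fingers measure 114 mm over their backs; the gripper's body (76 mm by 85 mm) begins 54 mm behind the grasp point. The pads swing forward as they close: fully open they stand 13 mm farther back than shut.
Start: joints at [1.086, 0.286, 1.577, -0, 1.279, -0.15], TCP at [0.222, 0.638, 0.211] pointing down, gripper open.
Joint ranges: [-2.77, 2.77], [-0.9, 2.22], [0.21, 2.48], [-1.53, 4.67], [0.24, 2.81], [-2.84, 2.84]. Speed limits (rad/s): [2.79, 2.79, 3.14, 3.14, 3.14, 3.14].

## Interface

Orientations are given as a unit quaternion [x, y, z, w].
In Python, from plant import ctrl gives the robot as it stands. The module is installed in compiled form; this text tells all that it offers.
- The arm moves only by the tool drive_tool, never from a script. Its argument "moves" is a list of rows, each a list of 3 entries, a list of its own where there are three numbers: the turn, a rotation vector about the tool's x, y, z in rad, then the shift along the tool's x, y, z in m, then the finger opening in m, from 0 to 0.0854. A call has 1 to 5 rows; each row shifts and turns the commanded pose from where the row before left it, along the tool's axes as they then stand; what a row does not reach is not made up. A row lasts 1/8 s, in which the tool goes at most 62.5 mm and 10.7 degrees, less where a joint would pass 70% of its speed; a pose out of reach is approached as far as the arm can. A call with a gripper value outside its range is refused whole. The fingers move at their own pace and stop on an object; "grip_force" is the grip in N (left out, the last holds). Time passes only in rows, so rows that do not move let the fingers close. It gives the time, the measured TCP pose, the force, the opening and the grip force at its end, in the units of the state.
- ctrl.get_state(): the state, without advancing time (a new reading comes with each control period).
- ctrl.read_camera(name): name is "scene" or "side" or "wrist"; returns a dict with "image" (400x640x3 uint8, red, green, blue), "fx", "fy", "cx", "cy" (pixels), "dist" ([k1, k2, p1, p2, k3] as OpenCV has them; the pictures are not rectified), "R" (3x3) and "t" (3): a world point X has camera coordinates R X + t. Camera axes: x right, y down, z forward; pixel columns grow to the right and rows downward; lengths in m; the calibration is good to about 2 mm. A picture is of the moment at which its call begins. There is no depth.
- ctrl.sign_off(): hands the job in; it is judged then, once.
The state is a dict: "time": time; "qpos": joint angles; "dq": joint speeds; "joint_efforts": joint torques, N m; "eef_pos": TCP position; "tcp_rot": TCP orientation; "contact_force": force on the tool from outside, world axes, zero at the start; "wrist_torque": the same for the moment, N m; "opening": opening from 0.0 (shut) to 1.0 (fully open); "finger_force": force on a finger pad.
Only numpy, scipy, OpenCV 4.12 (cv2) and the standard library are available. Lean on these libraries where they do the work, as an engineer would, in place of code of your own. Each camera call takes 0.05 s, during which the arm holds its last target. There are 200 camera calls.

## Task

Get the draining rack ready and load it: first slide both tape rolls off its upright spindle and stand them flat, next to each other, in the wooden dry tray where no drips reach them, and push the drain lever fully over, away from the robot. Only then hang every cup on the counter mouth-down on the leaning pegs, one to a peg, tall beakers on the long pegs and short cups on the short ones, each pushed down until the peg's tip meets the inside of its closed end and left hanging there. Do not disturb the spice jar.

Things in the scene. Friction and masses are not known exactly. Their poses are not given: they have to be found in the camera images.
- rack: draining rack, fixed: steel drip tray, x from -75 to +85 mm, y from -330 to +260 mm, lip 20 mm high, floor at z = 10 mm. A wooden rail along y at x = +55 (500 mm long, 45 wide, top at z = 32 mm) carries four leaning pegs at y = +215 (short), +105 (long), -105 (long), -215 mm (short). Origin on the counter below the middle; -x is the front, towards the robot (yaw varies a little)
- spindle_top (a point): top end of the upright steel spindle, 14 mm thick, in the middle of the rack at x = -30, y = 0; its top is 88 mm above the counter. Two tape rolls are stacked on it at the start
- peg_short_a_tip (a point): tip of a short wooden draining peg: round bar 14 mm thick with a rounded end, 110 mm long from the top of the wooden rail, leaning 30 degrees from the vertical towards the front (-x) of the rack. The point is the extreme tip; its z axis runs up along the peg's axis
- peg_short_b_tip (a point): tip of a short wooden draining peg: round bar 14 mm thick with a rounded end, 110 mm long from the top of the wooden rail, leaning 30 degrees from the vertical towards the front (-x) of the rack. The point is the extreme tip; its z axis runs up along the peg's axis
- peg_long_a_tip (a point): tip of a long wooden draining peg: round bar 14 mm thick with a rounded end, 150 mm long from the top of the wooden rail, leaning 30 degrees from the vertical towards the front (-x) of the rack. The point is the extreme tip; its z axis runs up along the peg's axis
- peg_long_b_tip (a point): tip of a long wooden draining peg: round bar 14 mm thick with a rounded end, 150 mm long from the top of the wooden rail, leaning 30 degrees from the vertical towards the front (-x) of the rack. The point is the extreme tip; its z axis runs up along the peg's axis
- cup_short_a: short cup: plain white round cup, no handle, 85 mm tall, 160 g, standing mouth DOWN at the start. Outside diameter 76 mm at the thick heavy rim (half the weight), tapering to 62 mm near the closed end (59 at its edge); wall 3 mm, closed end 5 mm. Origin: centre of the rim plane; z points from the mouth to the closed end, at z = 85 mm. May be absent (None at the start)
- cup_short_b: short cup: plain white round cup, no handle, 85 mm tall, 160 g, standing mouth DOWN at the start. Outside diameter 76 mm at the thick heavy rim (half the weight), tapering to 62 mm near the closed end (59 at its edge); wall 3 mm, closed end 5 mm. Origin: centre of the rim plane; z points from the mouth to the closed end, at z = 85 mm. May be absent (None at the start)
- beaker_tall_a: tall beaker: plain white round cup, no handle, 115 mm tall, 160 g, standing mouth DOWN at the start. Outside diameter 76 mm at the thick heavy rim (half the weight), tapering to 62 mm near the closed end (59 at its edge); wall 3 mm, closed end 5 mm. Origin: centre of the rim plane; z points from the mouth to the closed end, at z = 115 mm. May be absent (None at the start)
- beaker_tall_b: tall beaker: plain white round cup, no handle, 115 mm tall, 160 g, standing mouth DOWN at the start. Outside diameter 76 mm at the thick heavy rim (half the weight), tapering to 62 mm near the closed end (59 at its edge); wall 3 mm, closed end 5 mm. Origin: centre of the rim plane; z points from the mouth to the closed end, at z = 115 mm. May be absent (None at the start)
- cup_short_a_in (a point): centre of the inside face of that cup's closed end, 5 mm below its outside face
- cup_short_b_in (a point): centre of the inside face of that cup's closed end, 5 mm below its outside face
- beaker_tall_a_in (a point): centre of the inside face of that cup's closed end, 5 mm below its outside face
- beaker_tall_b_in (a point): centre of the inside face of that cup's closed end, 5 mm below its outside face
- roll_lower: wound roll of pale freezer tape: flat ring, outside diameter 60 mm, hole 26 mm, 36 mm tall, 80 g; the lower of the two on the spindle (underside 13 mm above the counter at the start). Origin: centre of its underside; z along the ring's axis
- roll_upper: wound roll of pale freezer tape: flat ring, outside diameter 60 mm, hole 26 mm, 36 mm tall, 80 g; the upper of the two on the spindle (underside 49 mm above the counter at the start). Origin: centre of its underside; z along the ring's axis
- dry_tray: flat wooden tray, fixed, 140 mm (x) by 220 mm (y), floor top at z = 6 mm, lip 14 mm high and 6 mm thick all round. Origin: centre of its underside on the counter
- drain (a joint): steel drain lever on a small block on the right-hand (-y) end of the rack. 0: leaning to the front of the rack (-x, towards the robot); grows as it is swung over to the back (+x); 1.0 rad: fully over, at its stop. It stays where it is left; light friction (about 1 N at the knob). The arm is upright at 0.5 rad
- drain_tip (a point): centre of the 26 mm steel ball at the end of the drain lever's arm, 70 mm from the lever's hinge (hinge axis along the rack's y, 32 mm above the counter); it moves with the lever
- spice_jar: bystander, loose: spice jar, 47 mm wide, 98 mm tall, standing at the left end of the rack; origin under its centre
Things that resemble listed ones, but are neither listed nor needed, are in the scene too. What is shaped like the beaker_tall_b but green or pink is not meant.

How it is judged:
By the outcome, as a careful person would: the job done as asked, in the order asked, and still so for the second after the job is handed in, with the robot touching nothing.
Of cup_short_a, cup_short_b, beaker_tall_a, beaker_tall_b only 3 to 4 are there at a start; the rules pass over those that are not, and their reading is None.
At some moment in a run one of cup_short_a, cup_short_b, beaker_tall_a, beaker_tall_b may be knocked a few centimetres aside while the robot is not near it.
It also fails if it takes over 208 s, if anything falls off the work surface, if the arm or the gripper's body presses on something with over 40 N, if the wrist force passes 120 N, or if a joint passes its speed limit or range.

## Working session

There is one attempt and no reset: what is moved stays moved. The work goes in short steps, Python scripts to look and compute and a tool call to move; the robot and the scene stay as the last step left them, time stands still between calls to the robot, and variables do not carry over. Pictures are saved under pics/ and viewed, at most 14 in all, crops included, and the job is handed in when it is done.

Besides the shell and the picture viewer there is one more tool, called after ">>>" as a command line: name --argument value ..., lists and objects as JSON in quotes. drive_tool: Moves the arm, as the interface text tells. Its arguments: {"type":"object","properties":{"moves":{"type":"array","items":{"type":"array"}},"grip_force":{"type":"number"}},"required":["moves"]}

```bash
mkdir -p pics; cat > h.py <<'E'
import numpy as np,cv2
from plant import ctrl
def cam(n,save=None):
    c=ctrl.read_camera(n)
    if save: cv2.imwrite('pics/'+save,cv2.cvtColor(c['image'],cv2.COLOR_RGB2BGR))
    np.save('pics/last_%s.npy'%n,c,allow_pickle=True)
    return c
def last(n): return np.load('pics/last_%s.npy'%n,allow_pickle=True).item()
def ray(c,px):
    K=np.array([[c['fx'],0,c['cx']],[0,c['fy'],c['cy']],[0,0,1]])
    u=cv2.undistortPoints(np.array([[px]],float),K,np.array(c['dist'],float))[0,0]
    R=np.array(c['R']);d=R.T@np.array([u[0],u[1],1]);return -R.T@np.array(c['t']),d/np.linalg.norm(d)
def plane(c,px,z):
    o,d=ray(c,px);return o+d*(z-o[2])/d[2]
def tri(obs):
    A=0;b=0
    for c,p in obs:
        o,d=ray(c,p);P=np.eye(3)-np.outer(d,d);A=A+P;b=b+P@o
    return np.linalg.solve(A,b)
def proj(c,X):
    K=np.array([[c['fx'],0,c['cx']],[0,c['fy'],c['cy']],[0,0,1]])
    return cv2.projectPoints(np.array(X,float).reshape(-1,3),cv2.Rodrigues(np.array(c['R'],float))[0],np.array(c['t'],float),K,np.array(c['dist'],float))[0].reshape(-1,2)
E
python3 - <<'E'
from h import *
np.set_printoptions(precision=3,suppress=True)
for n in['scene','side','wrist']:
    c=cam(n,n+'0.png');print(n,c['fx'],-np.array(c['R']).T@c['t'],np.array(c['R'])[2])
print(ctrl.get_state())
E
```

```text
scene 367.4883397944275 [-0.131 -0.92   0.701] [ 0.458  0.759 -0.463]
side 435.15140379490856 [-0.088 -0.86   0.645] [ 0.467  0.767 -0.44 ]
wrist 284.19045860789976 [0.147 0.662 0.373] [ 0.291 -0.104 -0.951]
{'time': 0.15, 'qpos': array([ 1.086,  0.287,  1.578, -0.   ,  1.279, -0.15 ]), 'dq': array([ 0.   , -0.004, -0.005,  0.001,  0.   ,  0.001]), 'joint_efforts': array([  0.   , -40.661, -29.314,  -0.   ,   0.004,  -0.   ]), 'eef_pos': array([0.222, 0.637, 0.21 ]), 'tcp_rot': array([ 0.167,  0.986, -0.001, -0.   ]), 'contact_force': array([0.009, 0.224, 0.416]), 'wrist_torque': array([-0.003, -0.009, -0.033]), 'finger_force': 0.0, 'opening': 0.9960184934340833}
```

View pics/scene0.png

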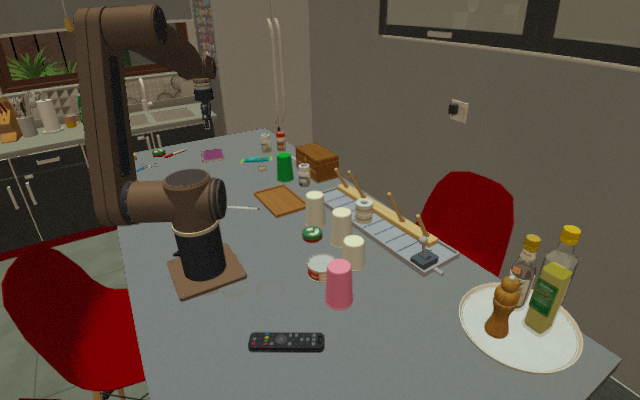

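View pics/side0.png

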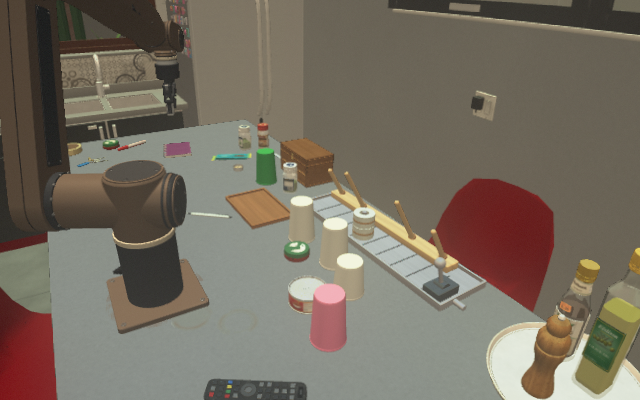

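```bash
python3 - <<'E'
from h import *
c=last('side')['image'][...,::-1]
cv2.imwrite('pics/sidecrop.png',cv2.resize(c[140:315,215:482],None,fx=3,fy=3,interpolation=cv2.INTER_CUBIC)[:525,:800])
hsv=cv2.cvtColor(c,cv2.COLOR_BGR2HSV)
print(hsv[220,302],hsv[245,335],hsv[278,349],hsv[300,322])
for n in['side','scene']:
    h=cv2.cvtColor(last(n)['image'],cv2.COLOR_RGB2HSV)
    m=cv2.inRange(h,(15,20,120),(35,90,255))
    k,l,s,ce=cv2.connectedComponentsWithStats(m)
    for i in range(1,k):
        if s[i,4]>150: print(n,s[i],ce[i].round(1))
E
```

```text
[ 21  60 165] [ 22  60 167] [ 20  62 169] [176  68 242]
side [156   0  12  22 176] [161.6   9.1]
side [  188     0   115   147 14092] [249.1  63.1]
side [449   3  31   9 186] [464.6   6.8]
side [ 392    9  248   32 1214] [526.5  24.2]
side [  60   49  106   70 3537] [106.2  86.2]
side [135  54  24  27 277] [147.5  67.6]
side [473  90  24  31 414] [486.1 105.6]
side [238 126  14  25 246] [244.3 137.2]
side [279 155  27  40 334] [289.6 176.3]
side [ 225  186  262  126 5159] [341.8 244.9]
side [112 228  62  21 308] [139.1 241.9]
side [ 106  258  103   72 2146] [152.6 299.8]
side [565 277  28  23 331] [579.7 288.6]
side [608 280  32  29 536] [625.4 292.6]
side [553 305  38  65 530] [573.7 333.3]
side [486 322  61  78 674] [506.1 345.3]
side [572 324  68  75 596] [608.8 374.5]
scene [267  18  12  89 245] [273.2  57.9]
scene [274  18  11  85 205] [279.9  55. ]
scene [383  35 257  36 760] [525.   52.6]
scene [ 125   72   77   58 1351] [160.9 109.2]
scene [   0   88   84   66 1634] [ 44.5 128.3]
scene [450  99  19  24 190] [460.3 110.9]
scene [285 184  42  44 690] [313.7 208.5]
scene [ 330  207   36   65 1411] [346.8 238.7]
scene [355 210  18  14 173] [363.  216.3]
scene [546 250  27  19 271] [559.8 258.5]
scene [509 269  21  37 186] [520.6 286.6]
scene [ 458  282  126   93 1123] [526.  328.1]
```

View pics/sidecrop.png

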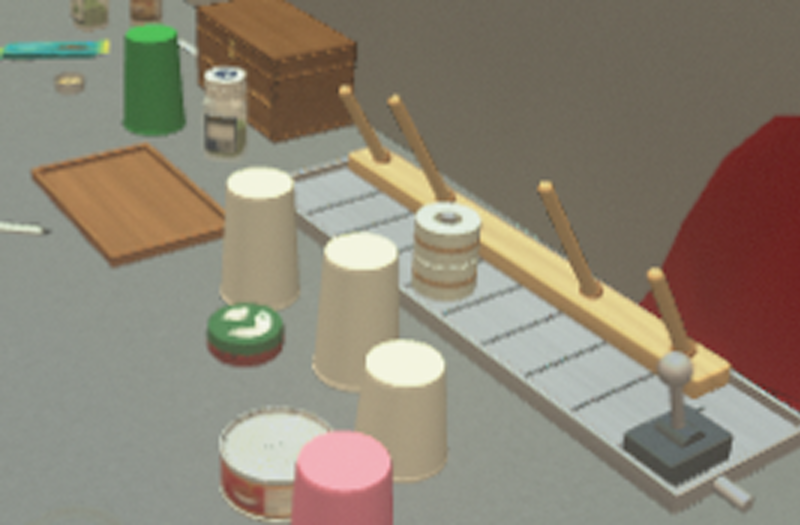

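View pics/wrist0.png

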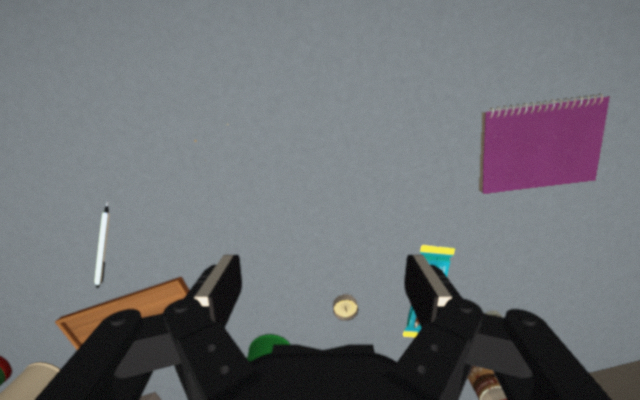

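```bash
python3 - <<'E'
from h import *
from scipy.optimize import least_squares
np.set_printoptions(precision=3,suppress=True)
c=last('side')
f=lambda x,y:(215+x/3-0.33,140+y/3-0.33)
P=lambda x,y,z:plane(c,f(x,y),z)
for n,a in dict(tall1=(260,182,.115),tall2=(361,252,.115),short=(404,363,.085),green=(152,34,.115),pink=(343,465,.115),jar=(225,75,.098),c1=(32,173,.014),c2=(150,145,.014),c4=(113,265,.014),spin=(448,214,.088),psA=(345,90,.127),plA=(394,100,.162),plB=(545,185,.162),psB=(656,273,.127),knob=(676,368,.094)).items(): print(n,P(*a))
for n,a in dict(t1=(258,307),t2=(353,387),s=(402,478)).items(): print('front base',n,P(*a,0))
pts=[((345,88),(0,.215,.127)),((394,97),(-.02,.105,.162)),((545,182),(-.02,-.105,.162)),((656,269),(0,-.215,.127)),((448,214),(-.03,0,.088))]
def res(p):
    x,y,a=p;R=np.array([[np.cos(a),-np.sin(a),0],[np.sin(a),np.cos(a),0],[0,0,1]])
    return (proj(c,[R@np.array(q)+[x,y,0] for _,q in pts])-[f(*u) for u,_ in pts]).ravel()
r=least_squares(res,[.6,0,0]);print(r.x,r.fun)
E
```

```text
tall1 [0.41  0.057 0.115]
tall2 [ 0.422 -0.093  0.115]
short [ 0.39  -0.204  0.085]
green [0.48  0.447 0.115]
pink [ 0.268 -0.313  0.115]
jar [0.516 0.334 0.098]
c1 [0.3   0.368 0.014]
c2 [0.44  0.372 0.014]
c4 [0.3   0.146 0.014]
spin [ 0.553 -0.034  0.088]
psA [0.573 0.177 0.127]
plA [0.556 0.064 0.162]
plB [ 0.568 -0.141  0.162]
psB [ 0.594 -0.25   0.127]
knob [ 0.553 -0.319  0.094]
front base t1 [0.395 0.035 0.   ]
front base t2 [ 0.405 -0.113  0.   ]
front base s [ 0.376 -0.23   0.   ]
[ 0.586 -0.032  0.048] [-0.405 -0.193 -0.158 -0.264  0.061  0.105 -0.242  0.466  0.724 -0.339]
```

>>> drive_tool --moves '[[[0,0,-0.128],[0,0,0],0.0854],[[0,0,-0.128],[0,0,0],0.0854],[[0,0,-0.128],[0,0,0],0.0854],[[0,0,0],[-0.0229,-0.0528,0],0.0854],[[0,0,0],[-0.0229,-0.0528,0],0.0854]]'

```text
time: 0.78
eef_pos: [0.2728, 0.5331, 0.2107]
tcp_rot: [-0.025, 1.0, -0.0, -0.0]
contact_force: [0.9, 0.3, 0.4]
opening: 1.002
finger_force: 0.0
```

>>> drive_tool --moves '[[[0,0,0],[-0.0229,-0.0528,0],0.0854],[[0,0,0],[-0.0229,-0.0528,0],0.0854],[[0,0,0],[-0.0229,-0.0528,0],0.0854],[[0,0,0],[-0.0229,-0.0528,0],0.0854],[[0,0,0],[-0.0229,-0.0528,0],0.0854]]'

```text
time: 1.4
eef_pos: [0.4004, 0.2745, 0.2113]
tcp_rot: [-0.025, 1.0, 0.0, 0.0]
contact_force: [0.1, 0.5, 0.1]
opening: 1.004
finger_force: 0.0
```

>>> drive_tool --moves '[[[0,0,0],[-0.0229,-0.0528,0],0.0854],[[0,0,0],[-0.0229,-0.0528,0],0.0854],[[0,0,0],[-0.0229,-0.0528,0],0.0854],[[0,0,0],[-0.0229,-0.0528,0],0.0854],[[0,0,0],[0,0,0],0.0854]]'

```text
time: 2.02
eef_pos: [0.503, 0.0667, 0.2112]
tcp_rot: [-0.022, 1.0, -0.0, -0.0]
contact_force: [-0.4, 0.3, -0.5]
opening: 0.996
finger_force: 0.0
```

```bash
cat >> h.py <<'E'
from scipy.spatial.transform import Rotation as Ro
np.set_printoptions(precision=4,suppress=True)
RK=np.array([.586,-.032,0]);YAW=.048
def rk(p): return Ro.from_euler('z',YAW).as_matrix()@np.array(p)+RK
def inv(p): return Ro.from_euler('z',-YAW).as_matrix()@(np.array(p)-RK)
def goal(p,tilt=0.,yaw=YAW):
    # tool: tilt about y, forward-pointing positive; x towards robot. prints rotvec and world/tool deltas
    s=ctrl.get_state();R0=Ro.from_quat(s['tcp_rot'])
    B=np.array([[-1,0,0],[0,1,0],[0,0,-1]],float)
    R1=Ro.from_euler('z',yaw)*Ro.from_matrix(B)*Ro.from_euler('y',-tilt)
    d=np.array(p)-s['eef_pos']
    print('t',s['time'],'pos',s['eef_pos'],'open',s['opening'],'F',s['contact_force'],'q',s['qpos'])
    print(' rotvec',(R0.inv()*R1).as_rotvec(),'shift(cur)',R0.inv().apply(d),'shift(goal)',R1.inv().apply(d))
E
python3 - <<'E'
from h import *
goal([.553,-.034,.07]); cam('wrist','w1.png');cam('side')
E
```

```text
t 2.025 pos [0.503  0.0667 0.2112] open 0.996479704553189 F [-0.3959  0.3113 -0.4954] q [-0.0681 -0.0883  1.9819 -0.0005  1.2482 -1.6823]
 rotvec [-0.0004 -0.0002 -0.0045] shift(cur) [-0.0456 -0.1027  0.1413] shift(goal) [-0.0451 -0.103   0.1412]
```

View pics/w1.png

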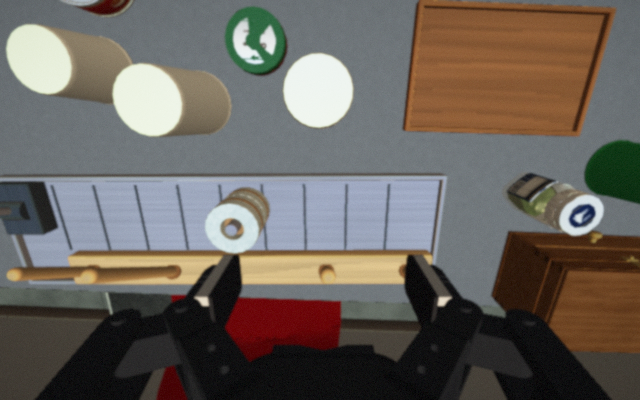

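```bash
python3 - <<'E'
from h import *
w=last('wrist');c=last('side')
f=lambda x,y:(215+x/3-0.33,140+y/3-0.33)
for n,a,b in [('tall1',(260,182),(318,90)),('tall2',(361,252),(148,100)),('short',(404,363),(40,59)),('spin',(448,214),(233,229)),('plB',(545,182),(88,277)),('psB',(656,269),(12,275)),('plA',(394,97),(326,271)),('tray_near',(113,265),(408,130)),('tray c1',(32,173),(580,134)) ]:
    print(n,tri([(c,f(*a)),(w,b)]))
for n,p,z in [('spin',(233,229),.088),('tall1',(318,90),.115),('tall2',(148,100),.115),('short',(40,59),.085),('tA',(407,130),.014),('tB',(580,135),.014),('tC',(612,11),.014),('tD',(420,2),.014)]: print(n,plane(w,p,z))
print(rk([-.03,0,.088]))
E
```

```text
tall1 [0.4092 0.0574 0.115 ]
tall2 [ 0.4231 -0.0897  0.1131]
short [ 0.3904 -0.2029  0.0838]
spin [ 0.5544 -0.0313  0.0861]
plB [ 0.5717 -0.136   0.1609]
psB [ 0.597  -0.2456  0.1268]
plA [0.5579 0.0701 0.1614]
tray_near [ 0.3911  0.2114 -0.0461]
tray c1 [ 0.4005  0.5245 -0.0982]
spin [ 0.5527 -0.0303  0.088 ]
tall1 [0.4088 0.0577 0.115 ]
tall2 [ 0.4228 -0.0884  0.115 ]
short [ 0.3903 -0.2016  0.085 ]
tA [0.444 0.167 0.014]
tB [0.4403 0.3835 0.014 ]
tC [0.3063 0.3769 0.014 ]
tD [0.3084 0.1633 0.014 ]
[ 0.556  -0.0334  0.088 ]
```

>>> drive_tool --moves '[[[0,0,0],[-0.023,-0.05,0],0.0854],[[0,0,0],[-0.023,-0.05,0],0.0854],[[0,0,0],[0,0,0.05],0.0854],[[0,0,0],[0,0,0.05],0.0854],[[0,0,0],[0,0,0.04],0.0854]]' --grip_force 40

```text
time: 2.75
eef_pos: [0.5514, -0.0256, 0.0692]
tcp_rot: [-0.026, 1.0, 0.0, -0.001]
contact_force: [0.2, -0.1, -0.7]
opening: 0.998
finger_force: 0.0
```

>>> drive_tool --moves '[[[0,0,0],[0,0,0],0.05],[[0,0,0],[0,0,0],0.04],[[0,0,0],[0,0,0],0.04],[[0,0,0],[0,0,0],0.04],[[0,0,0],[0,0,0],0.04]]' --grip_force 40

```text
time: 3.38
eef_pos: [0.5533, -0.0279, 0.0724]
tcp_rot: [-0.025, 1.0, -0.0, 0.001]
contact_force: [0.5, -0.9, 0.0]
opening: 0.466
finger_force: 0.0
```

>>> drive_tool --moves '[[[0,0,0],[0,0,-0.02],0.04],[[0,0,0],[0,0,-0.03],0.04],[[0,0,0],[0,0,-0.05],0.04],[[0,0,0],[0,0,-0.03],0.04],[[0,0,0],[0,0,0],0.04]]'

```text
time: 4.0
eef_pos: [0.5547, -0.0283, 0.2051]
tcp_rot: [-0.025, 1.0, -0.001, 0.004]
contact_force: [-0.5, 0.2, 0.1]
opening: 0.467
finger_force: 0.0
```

```bash
python3 - <<'E'
from h import *
a=cam('side')['image'];b=cam('wrist')['image']
x=np.hstack([cv2.resize(a[150:350,200:500],(450,300)),cv2.resize(b,None,fx=.55,fy=.75)])
cv2.imwrite('pics/s2.png',x[...,::-1]);print(x.shape)
E
```

```text
(300, 802, 3)
```

View pics/s2.png

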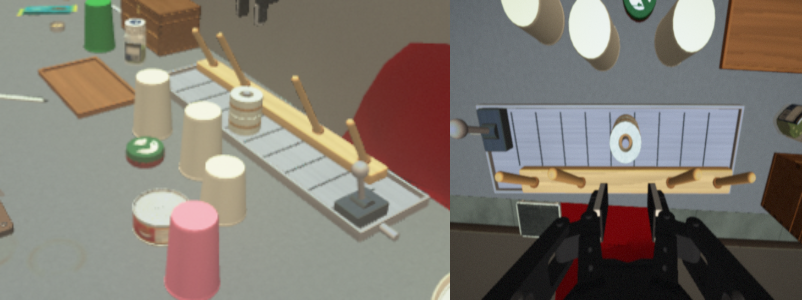

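```bash
python3 - <<'E'
from h import *
w=last('wrist');c=last('side');s=ctrl.get_state();p=s['eef_pos']
print(p,proj(c,[p,p-[0,0,.017]]),proj(w,[p,p-[0,0,.017],[.554,-.031,.086]]))
wp=(175/.55,137/.75) ; print(plane(w,(175/.55,140/.75),.085), s)
sp=(200+246/1.5,150+94/1.5);print(tri([(w,(175/.55,140/.75)),(c,sp)]))
E
```

```text
[ 0.5523 -0.0278  0.2007] [[365.05   172.0087]
 [364.6419 177.9732]] [[324.6283 238.3251]
 [324.4949 227.6241]
 [320.78   190.7018]]
[ 0.5501 -0.0338  0.085 ] {'time': 4.1, 'qpos': array([-0.2337,  0.0276,  1.8885, -0.    ,  1.2262, -1.8535]), 'dq': array([-0.    ,  0.0228,  0.0296, -0.0009,  0.0036, -0.0019]), 'joint_efforts': array([  0.0115, -31.1485, -29.9924,   0.0003,  -0.0214,   0.0001]), 'eef_pos': array([ 0.5523, -0.0278,  0.2007]), 'tcp_rot': array([-0.0245,  0.9997,  0.0001, -0.0004]), 'contact_force': array([-0.7459, -0.1205, -0.5473]), 'wrist_torque': array([0.0406, 0.0112, 0.0399]), 'finger_force': 0.0, 'opening': 0.47109123411137727}
[ 0.5517 -0.0344  0.0833]
```

```bash
python3 - <<'E'
from h import *
w=last('wrist');c=last('side');p=ctrl.get_state()['eef_pos']
a=c['image'].copy();b=w['image'].copy()
for im,k in((a,c),(b,w)):
    for q,col in((p,(255,0,0)),(p-[0,0,.017],(0,255,0))): 
        u=proj(k,[q])[0].round().astype(int);cv2.circle(im,tuple(map(int,u)),1,col,-1)
x=np.hstack([cv2.resize(a[100:220,310:430],(480,480)),cv2.resize(b[180:340,240:410],(320,480))])
cv2.imwrite('pics/s3.png',x[...,::-1])
E
```

```text
(no output)
```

View pics/s3.png

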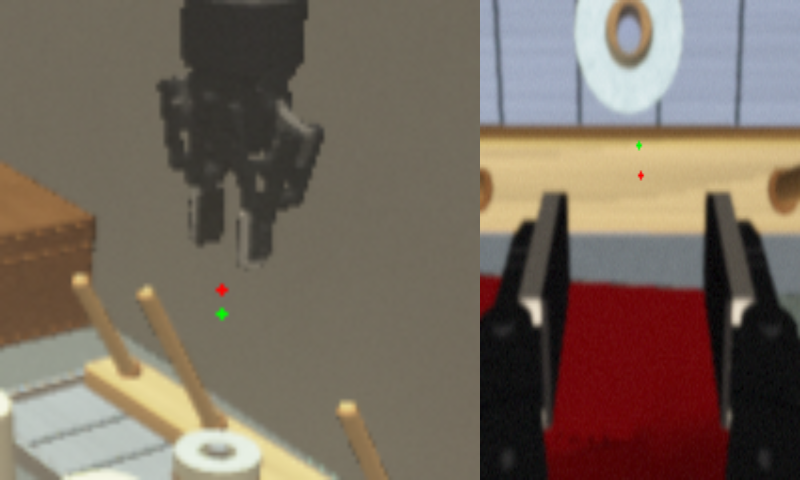

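```bash
python3 - <<'E'
from h import *
w=last('wrist');c=last('side');p=ctrl.get_state()['eef_pos'];print(p)
A=tri([(w,(278.3,245)),(c,(372.5,166))]);B=tri([(w,(368.6,245)),(c,(361.2,160))])
print(A,B,(A+B)/2-p)
o=-w['R'].T@w['t'];print(o-p,w['R'])
E
```

```text
[ 0.5523 -0.0278  0.2007]
[ 0.5493 -0.0551  0.2263] [ 0.5477 -0.0065  0.2262] [-0.0038 -0.003   0.0255]
[-0.0784 -0.0048  0.164 ] [[-0.0483  0.9988 -0.0009]
 [ 0.949   0.0462  0.312 ]
 [ 0.3117  0.0142 -0.9501]]
```

>>> drive_tool --moves '[[[0,0,0],[0,0,0],0.0854],[[0,0,0],[0,-0.004,0.03],0.0854],[[0,0,0],[0,0,0.04],0.0854],[[0,0,0],[0,0,0.05],0.0854],[[0,0,0],[0,0,0.05],0.0854]]'

```text
time: 4.72
eef_pos: [0.5518, -0.0315, 0.0286]
tcp_rot: [-0.025, 1.0, 0.0, -0.001]
contact_force: [-0.1, 0.1, -0.9]
opening: 1.0
finger_force: 0.0
```

>>> drive_tool --moves '[[[0,0,0],[0,0,0],0.0854],[[0,0,0],[0,0,0],0.04],[[0,0,0],[0,0,0],0.04],[[0,0,0],[0,0,0],0.04],[[0,0,0],[0,0,0],0.04]]' --grip_force 40

```text
time: 5.35
eef_pos: [0.5544, -0.0321, 0.0332]
tcp_rot: [-0.025, 1.0, -0.001, 0.002]
contact_force: [0.5, -0.8, 3.7]
opening: 0.759
finger_force: 44.5
```

>>> drive_tool --moves '[[[0,0,0],[0,0,-0.04],0.04],[[0,0,0],[0,0,-0.05],0.04],[[0,0,0.18],[0,0,-0.05],0.04],[[0,0,0.18],[0,0,0],0.04],[[0,0,0.18],[0,0,0],0.04]]'

```text
time: 5.98
eef_pos: [0.5532, -0.0318, 0.1728]
tcp_rot: [0.246, 0.969, 0.0, 0.001]
contact_force: [-0.9, 0.1, -1.5]
opening: 0.761
finger_force: 44.7
```

>>> drive_tool --moves '[[[0,0,0.18],[0,0,0],0.04],[[0,0,0.18],[0,0,0],0.04],[[0,0,0.18],[0,0,0],0.04],[[0,0,0.18],[0,0,0],0.04],[[0,0,0.18],[0,0,0],0.04]]'

```text
time: 6.6
eef_pos: [0.5526, -0.0317, 0.1714]
tcp_rot: [0.643, 0.766, -0.0, -0.0]
contact_force: [0.6, -0.3, -0.9]
opening: 0.759
finger_force: 44.7
```

>>> drive_tool --moves '[[[0,0,0.18],[0,0,0],0.04],[[0,0,0],[0.0474,-0.0241,0],0.04],[[0,0,0],[0.0474,-0.0241,0],0.04],[[0,0,0],[0.0474,-0.0241,0],0.04],[[0,0,0],[0.0474,-0.0241,0],0.04]]'

```text
time: 7.22
eef_pos: [0.4554, 0.1591, 0.1716]
tcp_rot: [0.707, 0.707, 0.0, 0.0]
contact_force: [0.5, 0.3, -0.0]
opening: 0.759
finger_force: 44.7
```

>>> drive_tool --moves '[[[0,0,0],[0.0474,-0.0241,0],0.04],[[0,0,0],[0.0474,-0.0241,0],0.04],[[0,0,0],[0.0474,-0.0241,0],0.04],[[0,0,0],[0,0,0],0.04],[[0,0,0],[0,0,0],0.04]]'

```text
time: 7.85
eef_pos: [0.3841, 0.2998, 0.1714]
tcp_rot: [0.707, 0.707, -0.0, 0.0]
contact_force: [0.1, -0.6, -0.3]
opening: 0.758
finger_force: 44.7
```

```bash
python3 - <<'E'
from h import *
goal([.385,.30,-.012],yaw=-np.pi/2)
a=cam('side')['image'];b=cam('wrist')['image']
x=np.hstack([cv2.resize(a[130:280,200:400],(400,300)),cv2.resize(b,(400,300))])
cv2.imwrite('pics/s4.png',x[...,::-1])
E
```

```text
t 7.85 pos [0.3841 0.2998 0.1714] open 0.7575512969632902 F [ 0.0573 -0.5591 -0.3069] q [ 0.4545 -0.0975  2.0657 -0.0005  1.1735  0.4539]
 rotvec [0.0002 0.0005 0.0008] shift(cur) [0.0003 0.0008 0.1834] shift(goal) [0.0002 0.0009 0.1834]
```

View pics/s4.png

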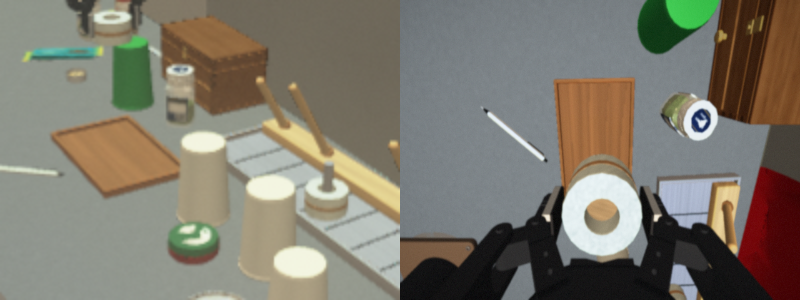

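```bash
python3 - <<'E'
from h import *
w=last('wrist')
for z in(.006,.014): print([plane(w,((x-400)*1.6,y*4/3),z)[:2].round(4) for x,y in((556,80),(634,80),(632,160))])
c=last('side')
for x,y in((52,134),(127,118),(187,176),(106,196)): print(plane(c,(200+x/2,130+y/2),.014))
E
```

```text
[array([0.3048, 0.3805]), array([0.4416, 0.3803]), array([0.4444, 0.2557])]
[array([0.3068, 0.3804]), array([0.4402, 0.3802]), array([0.443 , 0.2586])]
[0.3023 0.3694 0.014 ]
[0.4331 0.3666 0.014 ]
[0.429  0.1415 0.014 ]
[0.3018 0.1454 0.014 ]
```

>>> drive_tool --moves '[[[0,0,0],[0,-0.012,0.05],0.04],[[0,0,0],[0,0,0.05],0.04],[[0,0,0],[0,0,0.05],0.04],[[0,0,0],[0,0,0.023],0.04],[[0,0,0],[0,0,0],0.04]]'

```text
time: 8.57
eef_pos: [0.3713, 0.298, -0.0035]
tcp_rot: [0.708, 0.706, -0.003, -0.001]
contact_force: [-0.3, 0.8, -0.4]
opening: 0.761
finger_force: 44.7
```

>>> drive_tool --moves '[[[0,0,0],[0,0,0.003],0.04],[[0,0,0],[0,0,0.003],0.04],[[0,0,0],[0,0,0],0.04]]'

```text
time: 8.95
eef_pos: [0.3729, 0.3002, -0.0068]
tcp_rot: [0.707, 0.707, 0.001, 0.0]
contact_force: [-0.6, 0.8, -0.8]
opening: 0.758
finger_force: 44.7
```

>>> drive_tool --moves '[[[0,0,0],[0,0,0.002],0.04],[[0,0,0],[0,0,0.002],0.04],[[0,0,0],[0,0,0],0.04]]'

```text
time: 9.32
eef_pos: [0.3729, 0.3006, -0.0097]
tcp_rot: [0.707, 0.707, 0.0, -0.0]
contact_force: [-2.9, -1.7, 11.7]
opening: 0.758
finger_force: 45.8
```

>>> drive_tool --moves '[[[0,0,0],[0,0,0.001],0.04],[[0,0,0],[0,0,0.001],0.04],[[0,0,0],[0,0,0],0.04]]'

```text
time: 9.7
eef_pos: [0.373, 0.3007, -0.0099]
tcp_rot: [0.707, 0.707, -0.001, -0.0]
contact_force: [-8.9, -4.2, 23.8]
opening: 0.762
finger_force: 46.7
```

>>> drive_tool --moves '[[[0,0,0],[0,0,-0.002],0.075],[[0,0,0],[0,0,0],0.075],[[0,0,0],[0,0,0],0.075],[[0,0,0],[0,0,-0.02],0.075],[[0,0,0],[0,0,-0.05],0.085]]'

```text
time: 10.32
eef_pos: [0.3697, 0.2986, 0.0562]
tcp_rot: [0.707, 0.707, -0.004, -0.001]
contact_force: [0.9, 0.5, 0.4]
opening: 0.993
finger_force: 0.0
```

>>> drive_tool --moves '[[[0,0,0],[0,0,-0.06],0.085],[[0,0,0],[0,0,-0.05],0.085],[[0,0,-0.18],[0,0,0],0.085],[[0,0,-0.18],[0,0,0],0.085],[[0,0,-0.18],[0,0,0],0.085]]'

```text
time: 10.95
eef_pos: [0.372, 0.2999, 0.168]
tcp_rot: [0.49, 0.872, -0.0, -0.0]
contact_force: [-0.2, 0.1, -0.3]
opening: 0.996
finger_force: 0.0
```

>>> drive_tool --moves '[[[0,0,-0.18],[0,0,0],0.085],[[0,0,-0.18],[0,0,0],0.085],[[0,0,-0.18],[0,0,0],0.085],[[0,0,-0.18],[0,0,0],0.085],[[0,0,-0.18],[0,0,0],0.085]]'

```text
time: 11.58
eef_pos: [0.372, 0.2998, 0.1677]
tcp_rot: [0.062, 0.998, -0.0, -0.001]
contact_force: [-0.2, 0.3, 0.6]
opening: 0.998
finger_force: 0.0
```

>>> drive_tool --moves '[[[0,0,-0.18],[0,0,0],0.085],[[0,0,0],[0,0,0],0.085]]'

```text
time: 11.82
eef_pos: [0.372, 0.2999, 0.1679]
tcp_rot: [-0.024, 1.0, -0.0, -0.0]
contact_force: [0.0, 0.4, 0.0]
opening: 0.996
finger_force: 0.0
```

```bash
python3 - <<'E'
from h import *
goal([.554,-.032,-.007])
cam('wrist','w5.png')
E
```

```text
t 11.825 pos [0.372  0.2999 0.1679] open 0.9961943271363338 F [0.0142 0.4182 0.0112] q [ 0.4656 -0.1162  2.0895 -0.      1.1692 -1.1523]
 rotvec [-0.0004 -0.0009 -0.0009] shift(cur) [-0.1663 -0.34    0.1749] shift(goal) [-0.1658 -0.3402  0.1749]
```

View pics/w5.png

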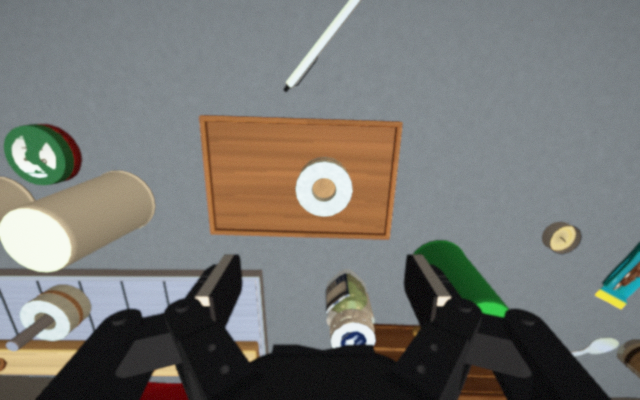

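>>> drive_tool --moves '[[[0,0,0],[-0.0237,-0.0486,0],0.085],[[0,0,0],[-0.0237,-0.0486,0],0.085],[[0,0,0],[-0.0237,-0.0486,0],0.085],[[0,0,0],[-0.0237,-0.0486,0],0.085],[[0,0,0],[-0.0237,-0.0486,0],0.085]]'

```text
time: 12.5
eef_pos: [0.5032, 0.0615, 0.1684]
tcp_rot: [-0.023, 1.0, 0.0, 0.0]
contact_force: [0.6, 0.5, -0.1]
opening: 0.994
finger_force: 0.0
```

>>> drive_tool --moves '[[[0,0,0],[-0.0237,-0.0486,0],0.085],[[0,0,0],[-0.0237,-0.0486,0],0.085],[[0,0,0],[0,0,0.05],0.085],[[0,0,0],[0,0,0.04],0.085],[[0,0,0],[0,0,0.04],0.085]]'

```text
time: 13.12
eef_pos: [0.5545, -0.0319, 0.0369]
tcp_rot: [-0.023, 1.0, 0.0, -0.0]
contact_force: [-0.1, -0.2, 0.1]
opening: 0.999
finger_force: 0.0
```

>>> drive_tool --moves '[[[0,0,0],[0,0,0.02],0.085],[[0,0,0],[0,0,0.015],0.085],[[0,0,0],[0,0,0],0.085]]'

```text
time: 13.5
eef_pos: [0.554, -0.0314, 0.0024]
tcp_rot: [-0.024, 1.0, 0.0, -0.001]
contact_force: [-0.7, -0.5, 0.3]
opening: 0.995
finger_force: 0.0
```

>>> drive_tool --moves '[[[0,0,0],[0,0,0],0.04],[[0,0,0],[0,0,0],0.04],[[0,0,0],[0,0,0],0.04],[[0,0,0],[0,0,0],0.04]]'

```text
time: 14.0
eef_pos: [0.556, -0.0319, 0.0053]
tcp_rot: [-0.025, 1.0, -0.0, 0.001]
contact_force: [-0.8, 1.2, 5.7]
opening: 0.736
finger_force: 43.3
```

>>> drive_tool --moves '[[[0,0,0],[0,0,-0.03],0.04],[[0,0,0],[0,0,-0.06],0.04],[[0,0,0],[0,0,-0.06],0.04],[[0,0,0.18],[0,0,-0.01],0.04],[[0,0,0.18],[0,0,0],0.04]]'

```text
time: 14.62
eef_pos: [0.5559, -0.0319, 0.166]
tcp_rot: [0.158, 0.987, -0.0, 0.003]
contact_force: [-0.1, -0.3, -0.8]
opening: 0.736
finger_force: 44.0
```

>>> drive_tool --moves '[[[0,0,0.18],[0,0,0],0.04],[[0,0,0.18],[0,0,0],0.04],[[0,0,0.18],[0,0,0],0.04],[[0,0,0.18],[0,0,0],0.04],[[0,0,0.18],[0,0,0],0.04]]'

```text
time: 15.25
eef_pos: [0.5546, -0.0316, 0.1634]
tcp_rot: [0.572, 0.821, 0.0, 0.0]
contact_force: [0.0, -0.4, -0.2]
opening: 0.732
finger_force: 44.0
```

>>> drive_tool --moves '[[[0,0,0.18],[0,0,0],0.04],[[0,0,0.18],[0,0,0],0.04],[[0,0,0],[0.043,-0.0305,0],0.04],[[0,0,0],[0.043,-0.0305,0],0.04],[[0,0,0],[0.043,-0.0305,0],0.04]]'

```text
time: 15.88
eef_pos: [0.4621, 0.0984, 0.1634]
tcp_rot: [0.707, 0.707, 0.0, 0.0]
contact_force: [-0.4, 1.1, -0.5]
opening: 0.735
finger_force: 44.0
```

>>> drive_tool --moves '[[[0,0,0],[0.043,-0.0305,0],0.04],[[0,0,0],[0.043,-0.0305,0],0.04],[[0,0,0],[0.043,-0.0305,0],0.04],[[0,0,0],[0,0,0],0.04],[[0,0,0],[0,0,0],0.04]]'

```text
time: 16.5
eef_pos: [0.3718, 0.2263, 0.1636]
tcp_rot: [0.707, 0.707, 0.0, 0.0]
contact_force: [0.1, -0.2, -0.5]
opening: 0.734
finger_force: 44.0
```

```bash
python3 - <<'E'
from h import *
goal([.372,.226,-.004],yaw=-np.pi/2)
E
```

```text
t 16.5 pos [0.3718 0.2263 0.1636] open 0.7344058638417749 F [ 0.061  -0.2298 -0.4802] q [ 0.3131 -0.2209  2.1875 -0.0005  1.174   0.3126]
 rotvec [0.001  0.0002 0.0007] shift(cur) [-0.0003 -0.      0.1676] shift(goal) [-0.0003  0.0002  0.1676]
```

>>> drive_tool --moves '[[[0,0,0],[0,0,0.05],0.04],[[0,0,0],[0,0,0.05],0.04],[[0,0,0],[0,0,0.045],0.04],[[0,0,0],[0,0,0.014],0.04],[[0,0,0],[0,0,0],0.04]]'

```text
time: 17.12
eef_pos: [0.3722, 0.2257, 0.0043]
tcp_rot: [0.708, 0.707, -0.001, -0.0]
contact_force: [-0.2, -0.4, -0.3]
opening: 0.732
finger_force: 44.0
```

>>> drive_tool --moves '[[[0,0,0],[0,0,0.003],0.04],[[0,0,0],[0,0,0.002],0.04],[[0,0,0],[0,0,0],0.04]]'

```text
time: 17.5
eef_pos: [0.3723, 0.2266, 0.0002]
tcp_rot: [0.707, 0.707, 0.001, 0.0]
contact_force: [0.5, 0.7, -1.4]
opening: 0.73
finger_force: 44.0
```

>>> drive_tool --moves '[[[0,0,0],[0,0,0.002],0.04],[[0,0,0],[0,0,0.001],0.04],[[0,0,0],[0,0,0],0.04]]'

```text
time: 17.88
eef_pos: [0.3725, 0.227, -0.0017]
tcp_rot: [0.707, 0.707, 0.0, 0.0]
contact_force: [-4.4, -1.3, 12.1]
opening: 0.732
finger_force: 45.0
```

>>> drive_tool --moves '[[[0,0,0],[0,0,0.001],0.04],[[0,0,0],[0,0,0],0.04]]'

```text
time: 18.12
eef_pos: [0.3725, 0.227, -0.0017]
tcp_rot: [0.707, 0.707, -0.0, -0.0]
contact_force: [-7.6, -3.0, 20.0]
opening: 0.729
finger_force: 45.6
```

>>> drive_tool --moves '[[[0,0,0],[0,0,-0.003],0.075],[[0,0,0],[0,0,0],0.075],[[0,0,0],[0,0,0],0.075],[[0,0,0],[0,0,-0.02],0.075],[[0,0,0],[0,0,-0.04],0.075]]'

```text
time: 18.75
eef_pos: [0.3697, 0.2256, 0.057]
tcp_rot: [0.707, 0.707, -0.003, -0.001]
contact_force: [0.9, 0.0, 0.6]
opening: 0.881
finger_force: 0.0
```

>>> drive_tool --moves '[[[0,0,0],[0,0,-0.06],0.075],[[0,0,0],[0,0,-0.04],0.075],[[0,0,-0.18],[0,0,0],0.075],[[0,0,-0.18],[0,0,0],0.075],[[0,0,-0.18],[0,0,0],0.075]]'

```text
time: 19.38
eef_pos: [0.3714, 0.2262, 0.158]
tcp_rot: [0.49, 0.872, -0.0, -0.0]
contact_force: [-0.1, 0.1, -0.3]
opening: 0.876
finger_force: 0.0
```

>>> drive_tool --moves '[[[0,0,-0.18],[0,0,0],0.075],[[0,0,-0.18],[0,0,0],0.075],[[0,0,-0.18],[0,0,0],0.075],[[0,0,-0.18],[0,0,0],0.05],[[0,0,-0.18],[0,0,0],0.0]]'

```text
time: 20.0
eef_pos: [0.3714, 0.2262, 0.1578]
tcp_rot: [0.062, 0.998, -0.0, -0.001]
contact_force: [-0.1, -0.4, -0.6]
opening: 0.467
finger_force: 0.0
```

>>> drive_tool --moves '[[[0,0,-0.18],[0,0,0],0.0],[[0,0,0],[-0.0104,-0.055,0],0.0],[[0,0,0],[-0.0104,-0.055,0],0.0],[[0,0,0],[-0.0104,-0.055,0],0.0],[[0,0,0],[-0.0104,-0.055,0],0.0]]'

```text
time: 20.62
eef_pos: [0.424, 0.007, 0.1581]
tcp_rot: [-0.025, 1.0, 0.0, 0.0]
contact_force: [0.9, 0.2, 0.1]
opening: 0.0
finger_force: 0.0
```

>>> drive_tool --moves '[[[0,0,0],[-0.0104,-0.055,0],0.0],[[0,0,0],[-0.0104,-0.055,0],0.0],[[0,0,0],[-0.0104,-0.055,0],0.0],[[0,0,0],[-0.0104,-0.055,0],0.0],[[0,0,0],[0,0,0],0.0]]'

```text
time: 21.25
eef_pos: [0.4766, -0.2122, 0.158]
tcp_rot: [-0.022, 1.0, -0.0, -0.0]
contact_force: [-0.0, 0.9, 0.8]
opening: 0.001
finger_force: 0.0
```

```bash
python3 - <<'E'
from h import *
goal([.50,-.319,.05])
a=cam('side')['image'];b=cam('wrist')['image']
x=np.hstack([cv2.resize(a[130:310,215:455],(400,300)),cv2.resize(b,(400,300))])
cv2.imwrite('pics/s6.png',x[...,::-1])
E
```

```text
t 21.25 pos [ 0.4766 -0.2122  0.158 ] open 0.0008367560658500619 F [-0.0442  0.8946  0.8181] q [-0.6133 -0.0009  1.9993 -0.0004  1.1435 -2.2286]
 rotvec [-0.0001 -0.0005 -0.0034] shift(cur) [-0.0186 -0.1077  0.108 ] shift(goal) [-0.0182 -0.1078  0.108 ]
```

View pics/s6.png

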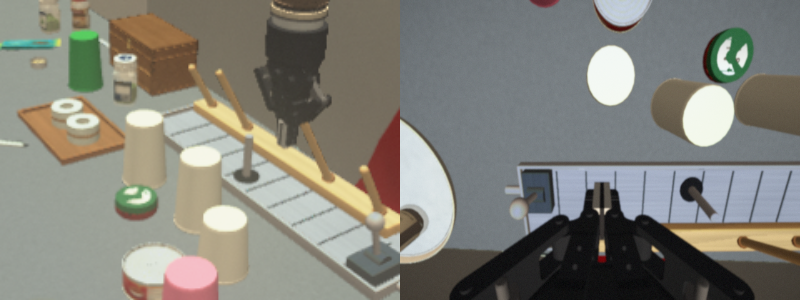

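```bash
python3 - <<'E'
from h import *
w=last('wrist');c=last('side')
k=tri([(w,(190,280)),(c,(440.4,262))]);print(k,inv(k),proj(w,[k]),proj(c,[k]))
tip=tri([(w,(322,262)),(c,(215+283*.6,130+143*.6))]);print(tip-ctrl.get_state()['eef_pos'])
print(plane(w,(192,257),.04))
E
```

```text
[ 0.5468 -0.326   0.1013] [-0.0533 -0.2918  0.1013] [[190.122  279.7281]] [[440.4895 261.9313]]
[ 0.0006 -0.002   0.0228]
[ 0.5593 -0.3521  0.04  ]
```

>>> drive_tool --moves '[[[0,0,0],[-0.0107,-0.0555,0],0.0],[[0,0,0],[-0.0107,-0.0555,0],0.0],[[0,0,0],[0,0,0.05],0.0],[[0,0,0],[0,0,0.05],0.0],[[0,0,0],[0,0,0.008],0.0]]'

```text
time: 21.98
eef_pos: [0.5006, -0.3146, 0.046]
tcp_rot: [-0.025, 1.0, 0.003, -0.004]
contact_force: [-0.2, 0.8, 0.0]
opening: 0.003
finger_force: 0.0
```

>>> drive_tool --moves '[[[0,0,0],[-0.015,0,0],0.0],[[0,0,0],[-0.015,0,0],0.0],[[0,0,0],[-0.015,0,0],0.0],[[0,0,0],[-0.015,0,0],0.0],[[0,0,0],[-0.015,0,0],0.0]]'

```text
time: 22.6
eef_pos: [0.5739, -0.3131, 0.0502]
tcp_rot: [-0.026, 1.0, 0.004, -0.008]
contact_force: [-31.6, 7.4, 11.0]
opening: 0.002
finger_force: 18.3
```

>>> drive_tool --moves '[[[0,0,0],[-0.005,0,0],0.0],[[0,0,0],[-0.004,0,0],0.0],[[0,0,0],[0,0,0],0.0]]'

```text
time: 22.98
eef_pos: [0.574, -0.3121, 0.0496]
tcp_rot: [-0.026, 0.999, 0.006, -0.018]
contact_force: [-40.5, 6.0, 23.7]
opening: 0.001
finger_force: 21.2
```

>>> drive_tool --moves '[[[0,0,0],[0.03,0,0],0.0],[[0,0,0],[0.03,0,0],0.0],[[0,0,0],[0,0,-0.05],0.0],[[0,0,0],[0,0,-0.05],0.0],[[0,0,0],[0,0,0],0.0]]'

```text
time: 23.6
eef_pos: [0.531, -0.3201, 0.1571]
tcp_rot: [-0.025, 1.0, -0.004, 0.005]
contact_force: [-0.9, -0.6, -0.2]
opening: 0.002
finger_force: 0.0
```

```bash
python3 - <<'E'
from h import *
goal([.50,-.319,.05])
a=cam('side')['image'];b=cam('wrist')['image']
x=np.hstack([cv2.resize(a[130:310,215:455],(400,300)),cv2.resize(b,(400,300))])
cv2.imwrite('pics/s7.png',x[...,::-1])
E
```

```text
t 23.6 pos [ 0.531  -0.3201  0.1571] open 0.0018006960889792015 F [-0.9407 -0.5722 -0.1902] q [-0.7062  0.2084  1.7731  0.0005  1.1475 -2.3264]
 rotvec [-0.0083  0.0095  0.0011] shift(cur) [0.0319 0.0035 0.1067] shift(goal) [0.0309 0.0026 0.1071]
```

View pics/s7.png

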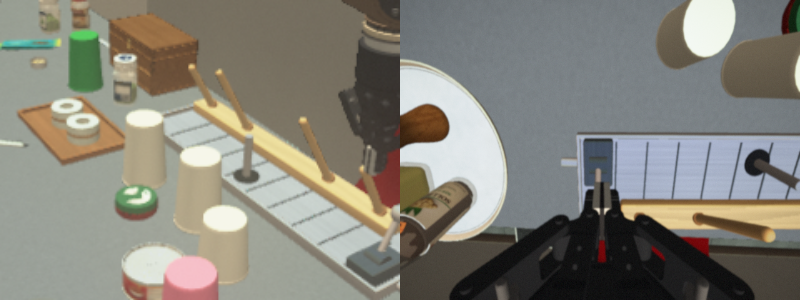

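```bash
python3 - <<'E'
from h import *
c=last('side');
R=rk
for a in(.3,.6,.8,.9,1.0):
    k=rk([-.017+.07*np.sin(a-.5),-.29,.032+.07*np.cos(a-.5)]);print(a,proj(c,[k]))
g=cv2.cvtColor(c['image'],cv2.COLOR_RGB2GRAY)[220:310,420:500]
G=cv2.resize(g,None,fx=4,fy=4,interpolation=cv2.INTER_CUBIC)
h=cv2.HoughCircles(G,cv2.HOUGH_GRADIENT,1,20,param1=60,param2=12,minRadius=14,maxRadius=30)
print([(420+x/4,220+y/4,r/4) for x,y,r in h[0][:5]])
E
```

```text
0.3 [[446.8012 258.6608]]
0.6 [[453.2293 255.4064]]
0.8 [[457.1211 254.5922]]
0.9 [[458.8884 254.5993]]
1.0 [[460.5138 254.8784]]
[(np.float32(455.125), np.float32(258.375), np.float32(5.6)), (np.float32(460.375), np.float32(301.875), np.float32(6.225)), (np.float32(448.375), np.float32(293.875), np.float32(6.775)), (np.float32(446.625), np.float32(265.125), np.float32(5.625)), (np.float32(453.375), np.float32(274.125), np.float32(5.625))]
```

```bash
python3 - <<'E'
from h import *
c=last('side');im=c['image'].copy()
x=cv2.resize(im[225:305,410:510],(800,600)[:2] if 0 else (750,600),interpolation=cv2.INTER_CUBIC)
for a,col in((0,(255,0,0)),(.5,(0,255,0)),(1.,(255,255,0))):
    k=rk([-.017+.07*np.sin(a-.5),-.29,.032+.07*np.cos(a-.5)]);u=(proj(c,[k])[0]-[410,225]+.5)*7.5
    cv2.circle(x,tuple(map(int,u)),4,col,-1)
cv2.imwrite('pics/s8.png',x[...,::-1])
E
```

```text
(no output)
```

View pics/s8.png

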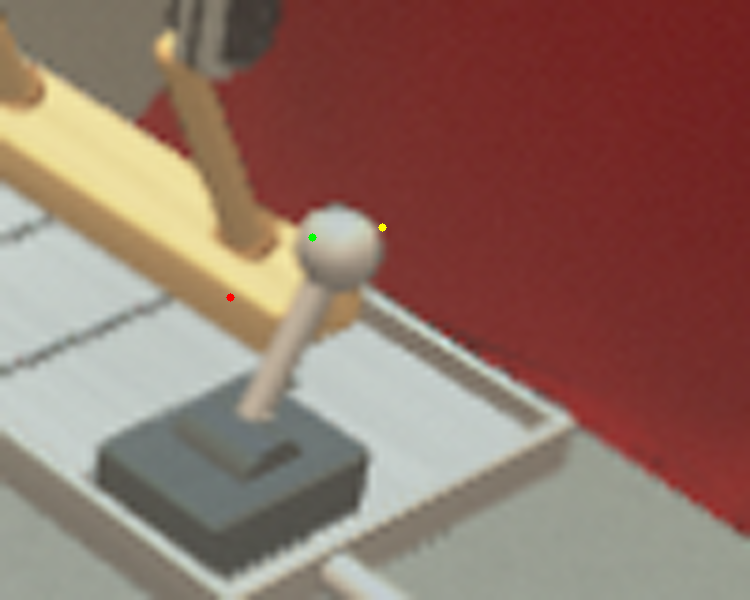

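```bash
python3 - <<'E'
from h import *
c=last('side')
k0=plane(c,(440.4,262),.0934);print(k0,inv(k0))
u=Ro.from_euler('z',YAW).apply([1,0,0])
for a in(.6,.7,.8,.9,1.,1.1):
    print(a,proj(c,[k0+u*(.0336+.07*np.sin(a-.5))+np.array([0,0,.07*(np.cos(a-.5)-np.cos(.5))])])-[455,257.9])
E
```

```text
[ 0.5556 -0.3183  0.0934] [-0.0441 -0.2846  0.0934]
0.6 [[-1.6794 -4.5117]]
0.7 [[ 0.3046 -5.0446]]
0.8 [[ 2.1827 -5.3026]]
0.9 [[ 3.9367 -5.2865]]
1.0 [[ 5.5499 -5.0002]]
1.1 [[ 7.0078 -4.4503]]
```

```bash
python3 - <<'E'
from h import *
from scipy.optimize import fsolve
c=last('side')
def f(p):
    hx,hy,a0,a1=p
    k=lambda a:rk([hx+.07*np.sin(a-.5),hy,.032+.07*np.cos(a-.5)])
    return np.r_[proj(c,[k(a0)])[0]-[440.4,262.4],proj(c,[k(a1)])[0]-[455,257.9]]
for g in([-.017,-.29,0,1],[-.01,-.29,.2,1.]):
    s=fsolve(f,g);print(s,f(s))
# block top corners (crop/7.5), z~0.03
for x,y in((100,460),(250,372),(368,460),(218,530)): print(inv(plane(c,(410+x/7.5,225+y/7.5),.03)))
for z in(.0934,.1,.102): print(z,inv(plane(c,(455,257.9),z)), inv(plane(c,(440.4,262.4),z)))
# arm base at slot
print(inv(plane(c,(410+258/7.5,225+412/7.5),.036)))
E
```

```text
[-0.0371 -0.2918  0.2656  0.9863] [ 0.  0. -0.  0.]
[-0.0371 -0.2918  0.2656  0.9863] [-0. -0.  0. -0.]
[-0.0731 -0.2718  0.03  ]
[-0.0005 -0.2659  0.03  ]
[-0.0038 -0.3164  0.03  ]
[-0.0675 -0.3144  0.03  ]
0.0934 [-0.0037 -0.2913  0.0934] [-0.0452 -0.2856  0.0934]
0.1 [-0.0122 -0.2974  0.1   ] [-0.0532 -0.2917  0.1   ]
0.102 [-0.0148 -0.2992  0.102 ] [-0.0556 -0.2936  0.102 ]
[-0.0209 -0.2865  0.036 ]
```

>>> drive_tool --moves '[[[0,0,0],[0.045,0.0413,0],0.085],[[0,0,0],[0.045,0.0413,0],0.085],[[0,0,0],[0.045,0.0413,0],0.085],[[0,0,0],[0,0,0],0.085],[[0,0,0],[0,0,0],0.085]]'

```text
time: 24.32
eef_pos: [0.3865, -0.2005, 0.1498]
tcp_rot: [-0.025, 1.0, 0.0, -0.0]
contact_force: [0.8, -0.9, -0.2]
opening: 0.996
finger_force: 0.0
```

```bash
cat >> h.py <<'E'
def tops(n='wrist',z=.115):
    c=cam(n);h=cv2.cvtColor(c['image'],cv2.COLOR_RGB2HSV)
    m=cv2.inRange(h,(15,8,215),(40,60,255))
    k,l,s,ce=cv2.connectedComponentsWithStats(cv2.morphologyEx(m,cv2.MORPH_OPEN,np.ones((3,3))))
    for i in range(1,k):
        if s[i,4]>100:
            x,y,w,hh=s[i,:4];print(n,s[i],'z.115',plane(c,(x+w/2-.5,y+hh/2-.5),.115)[:2],'z.085',plane(c,(x+w/2-.5,y+hh/2-.5),.085)[:2])
E
python3 - <<'E'
from h import *
goal([.3904,-.2025,.025]);tops('side');tops('wrist')
E
```

```text
t 24.325 pos [ 0.3865 -0.2005  0.1498] open 0.9957317869188992 F [ 0.771  -0.8786 -0.2311] q [-0.7125 -0.2029  2.1994  0.0001  1.1454 -2.3326]
 rotvec [ 0.0003 -0.0002  0.0013] shift(cur) [-0.0038 -0.0023  0.1248] shift(goal) [-0.0038 -0.0022  0.1248]
side [291 196  21  11 187] z.115 [0.407 0.054] z.085 [0.435  0.1057]
side [324 218  23  12 241] z.115 [ 0.4221 -0.0918] z.085 [ 0.4509 -0.0484]
side [337 253  26  16 336] z.115 [ 0.3647 -0.2391] z.085 [ 0.3903 -0.204 ]
side [492 322  52  29 379] z.115 [ 0.488  -0.5668] z.085 [ 0.5206 -0.5502]
side [619 361  21  26 203] z.115 [ 0.5718 -0.7141] z.085 [ 0.6092 -0.7058]
```

>>> drive_tool --moves '[[[0,0,0],[-0.004,-0.003,0.05],0.085],[[0,0,0],[0,0,0.05],0.085],[[0,0,0],[0,0,0.025],0.085],[[0,0,0],[0,0,0],0.085],[[0,0,0],[0,0,0],0.04]]' --grip_force 45

```text
time: 25.05
eef_pos: [0.3919, -0.2045, 0.0265]
tcp_rot: [-0.024, 1.0, -0.0, 0.001]
contact_force: [0.2, 4.5, 3.5]
opening: 0.809
finger_force: 2.2
```

>>> drive_tool --moves '[[[0,0,0],[0,0,0],0.04],[[0,0,0],[0,0,0],0.04],[[0,0,0],[0,0,0],0.04]]'

```text
time: 25.42
eef_pos: [0.3922, -0.205, 0.0273]
tcp_rot: [-0.025, 1.0, -0.002, 0.002]
contact_force: [0.0, -2.0, 5.0]
opening: 0.752
finger_force: 49.8
```

>>> drive_tool --moves '[[[0,0,0],[0,0,-0.03],0.04],[[0,0,0],[0,0,-0.05],0.04],[[0,0,0],[0,0,-0.06],0.04],[[0,0,0],[0,0,-0.03],0.04],[[0,0,0],[0,0,0],0.04]]'

```text
time: 26.05
eef_pos: [0.3912, -0.2037, 0.1973]
tcp_rot: [-0.025, 1.0, -0.001, 0.002]
contact_force: [-0.7, 0.2, -2.0]
opening: 0.751
finger_force: 50.8
```

```bash
python3 - <<'E'
from h import *
u=np.array([-.5,0,.866])
goal(rk(np.array([0,-.215,.127])+.05*u),tilt=np.pi/6)
c=last('side')
for n,L,p in(('psB',[0,-.215,.1273],(656,269)),('psA',[0,.215,.1273],(345,88)),('plA',[-.02,.105,.162],(394,97)),('plB',[-.02,-.105,.162],(545,182))): print(n,rk(L))
E
```

```text
t 26.05 pos [ 0.3912 -0.2037  0.1973] open 0.7514526787416641 F [-0.6855  0.2226 -1.9584] q [-0.7112 -0.2445  2.1427  0.0004  1.2392 -2.3313]
 rotvec [-0.0023 -0.5203  0.0019] shift(cur) [-0.1777 -0.0529  0.0277] shift(goal) [-0.1405 -0.0528  0.1123]
psB [ 0.5963 -0.2468  0.1273]
psA [0.5757 0.1828 0.1273]
plA [0.561  0.0719 0.162 ]
plB [ 0.5711 -0.1378  0.162 ]
```

>>> drive_tool --moves '[[[0,-0.1734,0],[0,0,0],0.04],[[0,-0.1734,0],[0,0,0],0.04],[[0,-0.1734,0],[0,0,0],0.04],[[0,0,0],[-0.0468,-0.0176,0],0.04],[[0,0,0],[-0.0468,-0.0176,0],0.04]]'

```text
time: 26.68
eef_pos: [0.4708, -0.233, 0.236]
tcp_rot: [-0.021, 0.967, 0.009, 0.254]
contact_force: [1.6, -0.8, 0.9]
opening: 0.753
finger_force: 50.9
```

>>> drive_tool --moves '[[[0,0,0],[-0.0468,-0.0176,0],0.04],[[0,0,0],[0,0,0.05],0.04],[[0,0,0],[0,0,0.05],0.04],[[0,0,0],[0,0,0.01],0.04],[[0,0,0],[0,0,0],0.04]]'

```text
time: 27.3
eef_pos: [0.5682, -0.2464, 0.1673]
tcp_rot: [-0.023, 0.967, 0.008, 0.255]
contact_force: [-0.1, -0.2, -1.1]
opening: 0.755
finger_force: 50.9
```

```bash
python3 - <<'E'
from h import *
u=np.array([-.5,0,.866])
goal(rk(np.array([0,-.215,.127])-.053*u),tilt=np.pi/6)
a=cam('side')['image'];b=cam('wrist')['image']
x=np.hstack([cv2.resize(a[140:290,330:530],(480,360)),cv2.resize(b,(320,360))])
cv2.imwrite('pics/s9.png',x[...,::-1])
E
```

```text
t 27.3 pos [ 0.5682 -0.2464  0.1673] open 0.7550531614923494 F [-0.0692 -0.1859 -1.1403] q [-0.7292 -0.0112  2.0605  0.5192  0.7802 -2.6647]
 rotvec [ 0.0035 -0.0068 -0.0004] shift(cur) [-0.0048 -0.0021  0.1019] shift(goal) [-0.0041 -0.0017  0.1019]
```

View pics/s9.png

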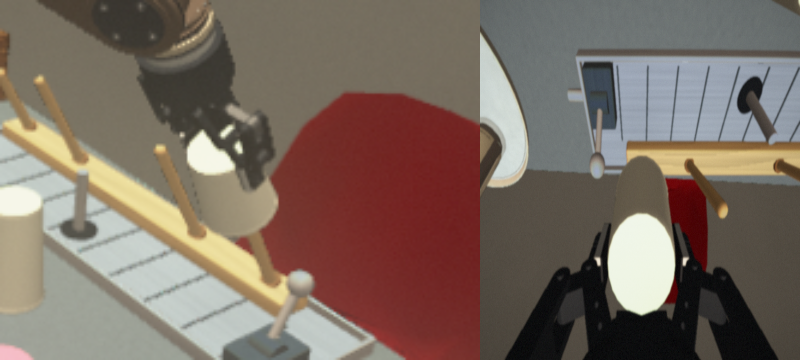

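```bash
python3 - <<'E'
from h import *
c=last('side');w=last('wrist');s=ctrl.get_state();z=Ro.from_quat(s['tcp_rot']).apply([0,0,1])
p=s['eef_pos'];print(proj(c,[p-.058*z]),'seen 417.5 201.7;',proj(w,[p-.058*z]),'seen',(642-480)*2,262*400/360)
A=tri([(c,(417.5,201.7)),(w,(324,291))]);print(A,A-p, (A-p)@-z, Ro.from_quat(s['tcp_rot']).inv().apply(A-p))
E
```

```text
[[420.9873 199.6295]] seen 417.5 201.7; [[323.6431 303.309 ]] seen 324 291.1111111111111
[ 0.5304 -0.2498  0.2197] [-0.039  -0.0018  0.0486] 0.061614615124259184 [ 0.0096  0.     -0.0616]
```

>>> drive_tool --moves '[[[0,0,0],[-0.006,-0.002,0.02],0.04],[[0,0,0],[0,0,0.02],0.04],[[0,0,0],[0,0,0.02],0.04],[[0,0,0],[0,0,0.02],0.04],[[0,0,0],[0,0,0.01],0.04]]'

```text
time: 28.02
eef_pos: [0.6198, -0.2476, 0.096]
tcp_rot: [-0.024, 0.966, 0.006, 0.258]
contact_force: [0.2, -0.2, -1.4]
opening: 0.751
finger_force: 50.9
```

>>> drive_tool --moves '[[[0,0,0],[0,0,0.004],0.04],[[0,0,0],[0,0,0.003],0.04],[[0,0,0],[0,0,0],0.04]]'

```text
time: 28.4
eef_pos: [0.6229, -0.247, 0.0892]
tcp_rot: [-0.024, 0.966, 0.006, 0.257]
contact_force: [0.3, 0.0, -2.3]
opening: 0.752
finger_force: 50.9
```

>>> drive_tool --moves '[[[0,0,0],[0,0,0.003],0.04],[[0,0,0],[0,0,0.003],0.04],[[0,0,0],[0,0,0],0.04]]'

```text
time: 28.78
eef_pos: [0.6257, -0.2468, 0.0844]
tcp_rot: [-0.024, 0.966, 0.006, 0.257]
contact_force: [-7.5, 1.1, 5.4]
opening: 0.755
finger_force: 52.2
```

>>> drive_tool --moves '[[[0,0,0],[0,0,0.002],0.04],[[0,0,0],[0,0,0.001],0.04],[[0,0,0],[0,0,0],0.04]]'

```text
time: 29.15
eef_pos: [0.6262, -0.2467, 0.084]
tcp_rot: [-0.026, 0.966, 0.007, 0.257]
contact_force: [-26.1, 3.7, 22.2]
opening: 0.757
finger_force: 55.2
```

>>> drive_tool --moves '[[[0,0,0],[0,0,-0.002],0.04],[[0,0,0],[0,0,0],0.066],[[0,0,0],[0,0,0],0.07],[[0,0,0],[0,0,0],0.085],[[0,0,0],[0,0,0],0.085]]'

```text
time: 29.78
eef_pos: [0.6265, -0.2465, 0.0824]
tcp_rot: [-0.024, 0.966, 0.006, 0.257]
contact_force: [-0.1, -0.7, -0.1]
opening: 0.995
finger_force: 0.0
```

>>> drive_tool --moves '[[[0,0,0],[0,0,-0.015],0.085],[[0,0,0],[0,0,-0.03],0.085],[[0,0,0],[0,0,-0.05],0.085],[[0,0,0],[0,0,-0.05],0.085],[[0,0,0],[0,0,0],0.085]]'

```text
time: 30.4
eef_pos: [0.5551, -0.2522, 0.2149]
tcp_rot: [-0.024, 0.965, 0.003, 0.261]
contact_force: [0.1, -1.1, 0.6]
opening: 0.993
finger_force: 0.0
```

```bash
python3 - <<'E'
from h import *
goal([.4228,-.0905,.055]);tops('side');tops('wrist')
E
```

```text
t 30.4 pos [ 0.5551 -0.2522  0.2149] open 0.9930748824256658 F [ 0.098  -1.0929  0.6211] q [-0.7558 -0.0936  2.049   0.4916  0.8599 -2.6395]
 rotvec [-0.0076  0.5275  0.0016] shift(cur) [0.1873 0.169  0.0744] shift(goal) [0.1244 0.1678 0.1599]
side [291 196  21  10 183] z.115 [0.4084 0.0566] z.085 [0.4365 0.1085]
side [324 218  23  12 241] z.115 [ 0.4221 -0.0918] z.085 [ 0.4509 -0.0484]
side [423 221  25  16 317] z.115 [ 0.6208 -0.23  ] z.085 [ 0.6609 -0.1944]
side [492 328  38  23 246] z.115 [ 0.4716 -0.5651] z.085 [ 0.5033 -0.5485]
side [623 361  17  26 175] z.115 [ 0.5746 -0.7159] z.085 [ 0.6121 -0.7077]
wrist [ 571    0   69   24 1323] z.115 [ 0.4459 -0.0884] z.085 [ 0.4522 -0.0625]
wrist [ 53 142  71  49 628] z.115 [ 0.5873 -0.4681] z.085 [ 0.615  -0.4998]
wrist [326 171  30  29 187] z.115 [ 0.6   -0.233] z.085 [ 0.6296 -0.2291]
wrist [292 187  59  33 651] z.115 [ 0.6275 -0.2509] z.085 [ 0.6612 -0.2497]
```

>>> drive_tool --moves '[[[0,0.1758,0],[0,0,0],0.085],[[0,0.1758,0],[0,0,0],0.085],[[0,0.1758,0],[0,0,0],0.085],[[0,0,0],[0.031,0.042,0],0.085],[[0,0,0],[0.031,0.042,0],0.085]]'

```text
time: 31.12
eef_pos: [0.4874, -0.1678, 0.2048]
tcp_rot: [-0.025, 1.0, 0.002, -0.007]
contact_force: [0.2, 0.5, 0.4]
opening: 0.996
finger_force: 0.0
```

>>> drive_tool --moves '[[[0,0,0],[0.031,0.042,0],0.085],[[0,0,0],[0.031,0.042,0],0.085],[[0,0,0],[0,0,0],0.085]]'

```text
time: 31.5
eef_pos: [0.4197, -0.0857, 0.2068]
tcp_rot: [-0.026, 1.0, 0.001, -0.005]
contact_force: [0.4, 0.1, 0.6]
opening: 0.992
finger_force: 0.0
```

```bash
python3 - <<'E'
from h import *
c=last('side');print(proj(c,[rk([0,-.215,.127])+[0.0,0,.005],[.62,-.245,.14]]),'seen 435,228.5')
goal([.4224,-.0910,.055]);tops('wrist');tops('side')
E
```

```text
[[433.4284 228.0324]
 [440.6904 222.2875]] seen 435,228.5
t 31.5 pos [ 0.4197 -0.0857  0.2068] open 0.99180961594824 F [0.4471 0.0649 0.5659] q [-0.4371 -0.2762  2.1501 -0.0033  1.2784 -2.0593]
 rotvec [ 0.0022 -0.0109  0.0043] shift(cur) [-0.004  -0.0057  0.1518] shift(goal) [-0.0024 -0.0054  0.1518]
side [291 196  21  10 180] z.115 [0.4084 0.0566] z.085 [0.4365 0.1085]
side [324 217  23  13 242] z.115 [ 0.4234 -0.0898] z.085 [ 0.4523 -0.0462]
side [423 221  25  16 314] z.115 [ 0.6208 -0.23  ] z.085 [ 0.6609 -0.1944]
side [516 328  17  14 116] z.115 [ 0.5008 -0.5704] z.085 [ 0.5341 -0.554 ]
side [623 361  15  20 125] z.115 [ 0.5795 -0.7118] z.085 [ 0.6173 -0.7035]
```

>>> drive_tool --moves '[[[0,-0.008,0],[-0.003,-0.0055,0.05],0.085],[[0,0,0],[0,0,0.05],0.085],[[0,0,0],[0,0,0.04],0.085],[[0,0,0],[0,0,0.012],0.085],[[0,0,0],[0,0,0],0.085]]'

```text
time: 32.22
eef_pos: [0.4254, -0.0943, 0.0568]
tcp_rot: [-0.024, 1.0, 0.0, -0.0]
contact_force: [-0.1, -0.2, 0.1]
opening: 0.992
finger_force: 0.0
```

>>> drive_tool --moves '[[[0,0,0],[0,0,0],0.04],[[0,0,0],[0,0,0],0.04],[[0,0,0],[0,0,0],0.04],[[0,0,0],[0,0,0],0.04]]' --grip_force 45

```text
time: 32.72
eef_pos: [0.4272, -0.0946, 0.0595]
tcp_rot: [-0.025, 1.0, -0.001, 0.003]
contact_force: [0.9, 1.0, 6.1]
opening: 0.753
finger_force: 48.5
```

>>> drive_tool --moves '[[[0,0,0],[0,0,-0.03],0.04],[[0,0,0],[0,0,-0.06],0.04],[[0,0,0],[0,0,-0.06],0.04],[[0,0,0],[0,0,0],0.04],[[0,0,0],[0,0,0],0.04]]'

```text
time: 33.35
eef_pos: [0.4244, -0.0936, 0.2065]
tcp_rot: [-0.025, 1.0, 0.0, -0.0]
contact_force: [-0.2, 1.0, -1.4]
opening: 0.753
finger_force: 49.7
```

```bash
python3 - <<'E'
from h import *
u=np.array([-.5,0,.866])
goal(rk(np.array([-.02,-.105,.162])+.08*u),tilt=np.pi/6)
E
```

```text
t 33.35 pos [ 0.4244 -0.0936  0.2065] open 0.7528568791362922 F [-0.2135  0.9777 -1.3553] q [-0.4514 -0.2675  2.1437  0.0001  1.2654 -2.0715]
 rotvec [ 0.0005 -0.5236  0.0012] shift(cur) [-0.1043 -0.0514 -0.0248] shift(goal) [-0.1028 -0.0513  0.0307]
```

>>> drive_tool --moves '[[[0,-0.1745,0],[0,0,-0.02],0.04],[[0,-0.1745,0],[0,0,0],0.04],[[0,-0.1745,0],[0,0,0],0.04],[[0,0,0],[-0.05,-0.0257,0],0.04],[[0,0,0],[-0.05,-0.0257,0],0.04]]'

```text
time: 33.98
eef_pos: [0.5106, -0.1391, 0.2709]
tcp_rot: [-0.022, 0.966, 0.008, 0.256]
contact_force: [0.2, -0.5, 0.8]
opening: 0.758
finger_force: 49.8
```

>>> drive_tool --moves '[[[0,0,0],[0,0,0.02],0.04],[[0,0,0],[0,0,0],0.04],[[0,0,0],[0,0,0],0.04]]'

```text
time: 34.35
eef_pos: [0.5229, -0.1397, 0.2577]
tcp_rot: [-0.024, 0.966, 0.007, 0.257]
contact_force: [0.3, -0.0, -1.0]
opening: 0.752
finger_force: 49.8
```

```bash
python3 - <<'E'
from h import *
u=np.array([-.5,0,.866])
goal(rk(np.array([-.02,-.105,.162])-.052*u),tilt=np.pi/6)
tops('side')
c=last('side');s=ctrl.get_state();z=Ro.from_quat(s['tcp_rot']).apply([0,0,1]);print(proj(c,[s['eef_pos']-.057*z]))
E
```

```text
t 34.35 pos [ 0.5229 -0.1397  0.2577] open 0.7517386202559256 F [ 0.3077 -0.0425 -0.994 ] q [-0.6059 -0.3315  2.164   0.3926  0.9219 -2.4033]
 rotvec [ 0.0027 -0.0028  0.0001] shift(cur) [ 0.0057 -0.0009  0.159 ] shift(goal) [ 0.0061 -0.0005  0.159 ]
side [364 147  19  16 222] z.115 [0.7904 0.2438] z.085 [0.8401 0.3062]
side [291 196  21  10 181] z.115 [0.4084 0.0566] z.085 [0.4365 0.1085]
side [423 221  25  16 314] z.115 [ 0.6208 -0.23  ] z.085 [ 0.6609 -0.1944]
side [505 328  25  14 182] z.115 [ 0.4903 -0.5641] z.085 [ 0.523  -0.5473]
side [623 361  15  19 128] z.115 [ 0.5806 -0.7113] z.085 [ 0.6184 -0.7029]
[[377.1836 150.3263]]
```

>>> drive_tool --moves '[[[0,0,0],[0.004,0,0.03],0.04],[[0,0,0],[0,0,0.03],0.04],[[0,0,0],[0,0,0.03],0.04],[[0,0,0],[0,0,0.03],0.04],[[0,0,0],[0,0,0.025],0.04]]'

```text
time: 35.02
eef_pos: [0.5931, -0.1368, 0.1317]
tcp_rot: [-0.024, 0.966, 0.006, 0.259]
contact_force: [0.4, 0.7, -2.0]
opening: 0.758
finger_force: 49.8
```

>>> drive_tool --moves '[[[0,0,0],[0,0,0.004],0.04],[[0,0,0],[0,0,0.003],0.04],[[0,0,0],[0,0,0],0.04]]'

```text
time: 35.4
eef_pos: [0.5969, -0.1371, 0.1276]
tcp_rot: [-0.024, 0.965, 0.006, 0.26]
contact_force: [-0.3, 0.8, -0.9]
opening: 0.756
finger_force: 49.8
```

>>> drive_tool --moves '[[[0,0,0],[0,0,0.003],0.04],[[0,0,0],[0,0,0.001],0.04],[[0,0,0],[0,0,0],0.04]]'

```text
time: 35.78
eef_pos: [0.5986, -0.1367, 0.123]
tcp_rot: [-0.024, 0.966, 0.006, 0.259]
contact_force: [-0.5, -0.2, -0.8]
opening: 0.757
finger_force: 49.8
```

>>> drive_tool --moves '[[[0,0,0],[0,0,0.003],0.04],[[0,0,0],[0,0,0.001],0.04],[[0,0,0],[0,0,0],0.04]]'

```text
time: 36.15
eef_pos: [0.6006, -0.1367, 0.1198]
tcp_rot: [-0.024, 0.966, 0.006, 0.259]
contact_force: [-4.3, 1.3, 3.7]
opening: 0.758
finger_force: 50.5
```

>>> drive_tool --moves '[[[0,0,0],[0,0,0.002],0.04],[[0,0,0],[0,0,0.001],0.04],[[0,0,0],[0,0,0],0.04]]'

```text
time: 36.52
eef_pos: [0.6011, -0.1365, 0.1193]
tcp_rot: [-0.026, 0.966, 0.007, 0.258]
contact_force: [-25.5, 1.6, 21.3]
opening: 0.755
finger_force: 53.3
```

>>> drive_tool --moves '[[[0,0,0],[0,0,-0.002],0.04],[[0,0,0],[0,0,0],0.066],[[0,0,0],[0,0,0],0.07],[[0,0,0],[0,0,0],0.08],[[0,0,0],[0,0,0],0.08]]'

```text
time: 37.15
eef_pos: [0.6012, -0.1366, 0.1185]
tcp_rot: [-0.024, 0.966, 0.006, 0.259]
contact_force: [0.6, -0.1, -0.1]
opening: 0.939
finger_force: 0.0
```

>>> drive_tool --moves '[[[0,0,0],[0,0,-0.015],0.08],[[0,0,0],[0,0,-0.03],0.08],[[0,0,0],[0,0,-0.04],0.08],[[0,0,0],[0,0,-0.03],0.085],[[0,0,0],[0,0,0],0.085]]'

```text
time: 37.78
eef_pos: [0.5443, -0.1404, 0.2222]
tcp_rot: [-0.024, 0.965, 0.004, 0.262]
contact_force: [0.6, -0.4, 0.3]
opening: 0.997
finger_force: 0.0
```

>>> drive_tool --moves '[[[0,0.1745,0],[0,0,0],0.085],[[0,0.1745,0],[0,0,0],0.085],[[0,0.1745,0],[0,0,0],0.085],[[0,0,0],[0,0,0],0.085]]'

```text
time: 38.28
eef_pos: [0.545, -0.1389, 0.2162]
tcp_rot: [-0.026, 1.0, 0.001, -0.0]
contact_force: [1.0, 0.6, 0.8]
opening: 0.996
finger_force: 0.0
```

```bash
python3 - <<'E'
from h import *
goal([.4088,.057,.055]);tops('side');c=last('side')
print(proj(c,[rk([-.02,-.105,.162])+[0,0,.005]]))
E
```

```text
t 38.275 pos [ 0.545  -0.1389  0.2162] open 0.9955867539587574 F [0.9782 0.5754 0.751 ] q [-0.4304  0.036   1.8509  0.0009  1.2561 -2.0527]
 rotvec [ 0.0014 -0.0008  0.0032] shift(cur) [0.1259 0.2024 0.1616] shift(goal) [0.1267 0.2022 0.1612]
side [385 193  24  15 283] z.115 [ 0.6372 -0.0654] z.085 [ 0.6783 -0.0204]
side [291 196  21  10 180] z.115 [0.4084 0.0566] z.085 [0.4365 0.1085]
side [423 221  25  16 313] z.115 [ 0.6208 -0.23  ] z.085 [ 0.6609 -0.1944]
side [623 361  17  26 136] z.115 [ 0.5746 -0.7159] z.085 [ 0.6121 -0.7077]
[[396.6289 198.6909]]
```

>>> drive_tool --moves '[[[0,0,0],[0.0315,0.0506,0],0.085],[[0,0,0],[0.0315,0.0506,0],0.085],[[0,0,0],[0.0315,0.0506,0],0.085],[[0,0,0],[0.0315,0.0506,0],0.085],[[0,0,0],[0,0,0],0.085]]'

```text
time: 38.95
eef_pos: [0.4048, 0.0589, 0.2168]
tcp_rot: [-0.027, 1.0, 0.001, 0.001]
contact_force: [0.1, 0.4, 0.3]
opening: 0.997
finger_force: 0.0
```

```bash
python3 - <<'E'
from h import *
goal([.409,.057,.056]);tops('side')
E
```

```text
t 38.95 pos [0.4048 0.0589 0.2168] open 0.9966588260201819 F [0.143  0.4292 0.2781] q [-0.1058 -0.3477  2.1853  0.0015  1.3024 -1.7306]
 rotvec [0.0012 0.0018 0.0056] shift(cur) [-0.0038 -0.0023  0.1608] shift(goal) [-0.0041 -0.0021  0.1608]
side [385 193  24  15 282] z.115 [ 0.6372 -0.0654] z.085 [ 0.6783 -0.0204]
side [291 196  21  10 177] z.115 [0.4084 0.0566] z.085 [0.4365 0.1085]
side [423 221  25  16 312] z.115 [ 0.6208 -0.23  ] z.085 [ 0.6609 -0.1944]
```

>>> drive_tool --moves '[[[0,0,0],[-0.003,-0.002,0.05],0.085],[[0,0,0],[0,0,0.05],0.085],[[0,0,0],[0,0,0.045],0.085],[[0,0,0],[0,0,0.015],0.085],[[0,0,0],[0,0,0],0.085]]'

```text
time: 39.62
eef_pos: [0.4108, 0.054, 0.0576]
tcp_rot: [-0.024, 1.0, 0.0, -0.0]
contact_force: [0.4, -0.4, 0.7]
opening: 0.994
finger_force: 0.0
```

>>> drive_tool --moves '[[[0,0,0],[0,0,0],0.04],[[0,0,0],[0,0,0],0.04],[[0,0,0],[0,0,0],0.04],[[0,0,0],[0,0,0],0.04]]' --grip_force 45

```text
time: 40.12
eef_pos: [0.4131, 0.0545, 0.0603]
tcp_rot: [-0.025, 1.0, -0.001, 0.003]
contact_force: [-0.2, -0.2, 7.2]
opening: 0.744
finger_force: 48.3
```

>>> drive_tool --moves '[[[0,0,0],[0,0,-0.03],0.04],[[0,0,0],[0,0,-0.06],0.04],[[0,0,0],[0,0,-0.06],0.04],[[0,0,0],[0,0,0],0.04],[[0,0,0],[0,0,0],0.04]]'

```text
time: 40.75
eef_pos: [0.4103, 0.0548, 0.2075]
tcp_rot: [-0.025, 1.0, 0.0, 0.0]
contact_force: [-0.4, -0.2, -2.1]
opening: 0.74
finger_force: 50.1
```

```bash
python3 - <<'E'
from h import *
u=np.array([-.5,0,.866])
goal(rk(np.array([-.02,.105,.162])+.08*u),tilt=np.pi/6)
E
```

```text
t 40.75 pos [0.4103 0.0548 0.2075] open 0.739624932210286 F [-0.4251 -0.157  -2.0699] q [-0.1135 -0.3247  2.1856  0.0001  1.2804 -1.7337]
 rotvec [ 0.0004 -0.5233  0.0014] shift(cur) [-0.1114  0.0097 -0.0238] shift(goal) [-0.1083  0.0098  0.035 ]
```

>>> drive_tool --moves '[[[0,-0.1745,0],[0,0,-0.02],0.04],[[0,-0.1745,0],[0,0,0],0.04],[[0,-0.1745,0],[0,0,0],0.04],[[0,0,0],[-0.052,0.0047,0],0.04],[[0,0,0],[-0.052,0.0047,0],0.04]]'

```text
time: 41.38
eef_pos: [0.4965, 0.0691, 0.2742]
tcp_rot: [-0.023, 0.966, 0.007, 0.256]
contact_force: [0.5, 0.4, 1.3]
opening: 0.745
finger_force: 50.2
```

>>> drive_tool --moves '[[[0,0,0],[0,0,0.02],0.04],[[0,0,0],[0,0,0],0.04],[[0,0,0],[0,0,0],0.04]]'

```text
time: 41.75
eef_pos: [0.5091, 0.0691, 0.2605]
tcp_rot: [-0.024, 0.966, 0.007, 0.257]
contact_force: [-0.5, 0.4, -0.4]
opening: 0.739
finger_force: 50.2
```

```bash
python3 - <<'E'
from h import *
u=np.array([-.5,0,.866])
goal(rk(np.array([-.02,.105,.162])-.052*u),tilt=np.pi/6)
E
```

```text
t 41.75 pos [0.5091 0.0691 0.2605] open 0.7388095264359897 F [-0.4768  0.3513 -0.4417] q [-0.1037 -0.4343  2.2306  0.1032  0.8328 -1.7731]
 rotvec [ 0.0011 -0.0034  0.0008] shift(cur) [0.0037 0.0002 0.1633] shift(goal) [0.0043 0.0004 0.1633]
```

>>> drive_tool --moves '[[[0,0,0],[0.004,0,0.03],0.04],[[0,0,0],[0,0,0.03],0.04],[[0,0,0],[0,0,0.03],0.04],[[0,0,0],[0,0,0.03],0.04],[[0,0,0],[0,0,0.03],0.04]]'

```text
time: 42.38
eef_pos: [0.5819, 0.0724, 0.1303]
tcp_rot: [-0.024, 0.966, 0.006, 0.259]
contact_force: [-0.2, -0.9, -0.7]
opening: 0.74
finger_force: 50.2
```

>>> drive_tool --moves '[[[0,0,0],[0,0,0.004],0.04],[[0,0,0],[0,0,0.003],0.04],[[0,0,0],[0,0,0],0.04]]'

```text
time: 42.75
eef_pos: [0.5857, 0.0727, 0.1262]
tcp_rot: [-0.024, 0.965, 0.006, 0.26]
contact_force: [0.1, 0.2, -1.8]
opening: 0.741
finger_force: 50.2
```

>>> drive_tool --moves '[[[0,0,0],[0,0,0.002],0.04],[[0,0,0],[0,0,0.001],0.04],[[0,0,0],[0,0,0],0.04]]'

```text
time: 43.12
eef_pos: [0.5869, 0.0728, 0.1224]
tcp_rot: [-0.024, 0.966, 0.006, 0.259]
contact_force: [0.2, -0.7, -1.4]
opening: 0.742
finger_force: 50.2
```

>>> drive_tool --moves '[[[0,0,0],[0,0,0.003],0.04],[[0,0,0],[0,0,0.001],0.04],[[0,0,0],[0,0,0],0.04]]'

```text
time: 43.5
eef_pos: [0.5886, 0.0729, 0.1201]
tcp_rot: [-0.024, 0.966, 0.006, 0.259]
contact_force: [-12.3, -1.9, 11.3]
opening: 0.741
finger_force: 52.8
```

>>> drive_tool --moves '[[[0,0,0],[0,0,0.001],0.04],[[0,0,0],[0,0,0.001],0.04],[[0,0,0],[0,0,0],0.04]]'

```text
time: 43.88
eef_pos: [0.5889, 0.073, 0.1198]
tcp_rot: [-0.025, 0.966, 0.006, 0.258]
contact_force: [-27.4, -4.6, 24.4]
opening: 0.747
finger_force: 55.9
```

Contact at the tip. I'll release, retract well away and take the last look.

>>> drive_tool --moves '[[[0,0,0],[0,0,-0.002],0.04],[[0,0,0],[0,0,0],0.066],[[0,0,0],[0,0,0],0.07],[[0,0,0],[0,0,0],0.082],[[0,0,0],[0,0,0],0.082]]'

```text
time: 44.5
eef_pos: [0.5889, 0.0729, 0.1185]
tcp_rot: [-0.024, 0.966, 0.006, 0.259]
contact_force: [-0.1, 0.5, 0.1]
opening: 0.958
finger_force: 0.0
```

>>> drive_tool --moves '[[[0,0,0],[0,0,-0.015],0.082],[[0,0,0],[0,0,-0.03],0.082],[[0,0,0],[0,0,-0.04],0.082],[[0,0,0],[0,0,-0.04],0.085],[[0,0,0],[0,0,0],0.085]]'

```text
time: 45.12
eef_pos: [0.5276, 0.0697, 0.2313]
tcp_rot: [-0.024, 0.965, 0.006, 0.263]
contact_force: [0.3, -0.1, 0.4]
opening: 0.996
finger_force: 0.0
```

>>> drive_tool --moves '[[[0,0.1745,0],[0,0,-0.03],0.085],[[0,0.1745,0],[0.04,0,-0.03],0.085],[[0,0.1745,0],[0.04,0,0],0.085],[[0,0,0],[0,0,0],0.085],[[0,0,0],[0,0,0],0.085]]'

```text
time: 45.75
eef_pos: [0.4246, 0.0648, 0.2591]
tcp_rot: [-0.025, 1.0, 0.0, 0.001]
contact_force: [-0.3, -0.1, -0.0]
opening: 0.996
finger_force: 0.0
```

```bash
python3 - <<'E'
from h import *
goal([.4,.06,.2]);tops('side')
a=last('side')['image'];b=cam('wrist')['image']
x=np.hstack([cv2.resize(a[140:320,230:490],(520,360)),cv2.resize(b,(280,360))])
cv2.imwrite('pics/s10.png',x[...,::-1])
c=last('side');print(proj(c,[rk([-.02,.105,.167])]))
E
```

```text
t 45.75 pos [0.4246 0.0648 0.2591] open 0.9961007440430569 F [-0.271  -0.1244 -0.0144] q [-0.0859 -0.3221  2.0899  0.0005  1.3728 -1.7061]
 rotvec [0.0004 0.001  0.0013] shift(cur) [ 0.0248 -0.0037  0.059 ] shift(goal) [ 0.0248 -0.0037  0.0591]
side [336 166  20  11 178] z.115 [0.6265 0.1682] z.085 [0.6669 0.2264]
side [385 193  24  15 281] z.115 [ 0.6372 -0.0654] z.085 [ 0.6783 -0.0204]
side [423 221  25  16 312] z.115 [ 0.6208 -0.23  ] z.085 [ 0.6609 -0.1944]
[[345.9497 170.1505]]
```

View pics/s10.png

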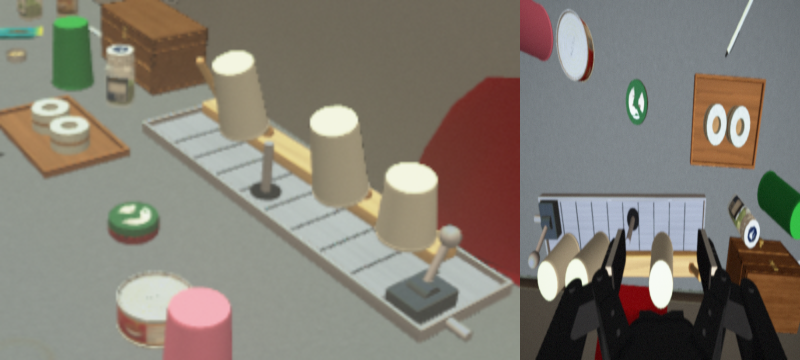

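The picture shows all three cups hanging: side view tops at about (346,171), (397,200) and (435,229). Both rolls stand flat side by side in the tray, the lever is over at the back, and the spice jar hasn't moved.

```bash
python3 -c "
from plant import ctrl
print(ctrl.sign_off())"
```

```text
the job is handed in; nothing more can be done
None
```

I handed the job in at about 46 s: both rolls stand side by side in the dry tray, the drain lever is fully over, and then all three cups present (two tall, one short) were hung on matching pegs, with the spice jar untouched.

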